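# Dial the code of the objective drawer's lock and open the drawer

### The arm

A 6-joint arm with a two-finger parallel gripper is mounted at the origin on the work surface. World frame = base frame: x ahead of the robot, y to its left, z up, the work surface at z = 0. Lengths are in m, angles in degrees, forces in N, time in s.
With the tool pointing down it reaches from about 0.3 to 0.75 m from the base axis. Payload 8.5 kg.
Tool frame: the origin (TCP) lies between the finger pads, 19 mm behind the fingertips; this is the grasp point; z points along the fingers, y is the line along which they close (so a half turn about z gives the same grasp; the last joint's range is limited). The gripper opens to 88 mm and grips with 3 to 60 N. Pads are 18 mm wide; open, the fingers measure 123 mm over their backs; the gripper's body (75 mm by 187 mm) begins 45 mm behind the grasp point.
Start: joints at [-82.924, 21.807, 74.336, -0, 83.858, -12.336], TCP at [0.183, -0.519, 0.257] pointing down, gripper open.
Joint ranges: [-178.18, 178.18], [-50.72, 133.34], [12.68, 142.11], [-81.47, 261.47], [9.98, 163.14], [-165.26, 165.26]. Speed limits (degrees/s): [136.94, 136.94, 180, 180, 180, 180].

### API

Orientations are given as a 3x3 rotation matrix whose columns are the frame's x, y, z axes.
In Python, from plant import telemetry, camera, camera_info, bot, search_frame, landmark_of gives the robot as it stands. The module is installed in compiled form; this text tells all that it offers.
- The arm moves only by the tool play_rows, never from a script. Its argument "rows" is a list of rows, each a list of 7 numbers: the turn, a rotation vector about the world's x, y, z in degrees, then the shift along the world's x, y, z in cm, then the opening, from -1 (shut) to 1 (fully open). In form: [[ax, ay, az, x, y, z, jaw], ...]. A call has exactly 10 rows; each row is the pose to reach, as a shift and turn from the pose commanded when the call began; what a row does not reach only later rows make up. A row lasts 1/8 s, in which the tool goes at most 62.5 mm and 10.7 degrees, less where a joint would pass 70% of its speed; a pose out of reach is approached as far as the arm can. A call with a gripper value outside its range is refused whole. The fingers move at their own pace and stop on an object; the grip force is fixed at half the most. Time passes only in rows, so rows that repeat a pose let the fingers close, or fill a call up. It gives the time, the measured TCP pose, the force, the opening and the grip force at its end, in the units of the state.
- telemetry.get_state(): the state, without advancing time (a new reading comes with each control period).
- camera(name): name is "side" or "top" or "wrist"; returns the picture (480x640x3 uint8, red, green, blue); there is no depth.
- camera_info(name): a dict with "fov_y" (degrees; the focal length in pixels is half the picture's height over the tangent of half this angle, whatever the lens; pixels are square), "cx", "cy" (the principal point, pixels), "extrinsics" (4x4, takes a point from camera to world coordinates). Camera axes: x right, y up, looking along -z (the intrinsics and any distortion apply to the point x, -y, -z); pixel columns grow to the right and rows downward; lengths in m; the calibration is good to about 2 mm. The wrist camera is an equidistant fisheye: a pixel r from the principal point sees the ray r / f radians off the axis. A picture is of the moment at which its call begins: read the wrist's pose just before it. camera_info takes no time and is no camera call; for the wrist camera it gives the pose at the moment of the call.
- bot.finish_job(): hands the job in; it is judged then, once.
Trained networks look in the newest picture that a camera, given by its name, has taken for a name from the list of things; names that differ only in an ending like _2 or _b are one class to them, and where a whole thing is asked for, a point or a joint stands for the part that bears it (a point fixed in the world has none). Each returns a list of dicts, best first, with "score" (0 to 1); they miss things now and then, are a little off and sometimes report something else, mostly with a low value. They report only what shows in the picture. A call takes as long as a camera call.
- search_frame(camera, thing): "location" ([x, y, z] in m, in world coordinates, good to about 4 mm: the middle of the surface that is visible of it).
- landmark_of(camera, thing): "location" ([x, y, z] in m, in world coordinates, good to about 4 mm: a listed point, or the origin of a listed thing).
The state is a dict: "time_s": time; "joints": joint angles; "qd": joint speeds; "joint_efforts": joint torques, N m; "position": TCP position; "tool_rot": TCP orientation; "force": force on the tool from outside, world axes, zero at the start; "wrist_torque": the same for the moment, N m; "width": finger opening in m; "grasp_force": force on a finger pad.
Only numpy, scipy, OpenCV 4.12 (cv2) and the standard library are available. Lean on these libraries where they do the work, as an engineer would, in place of code of your own. Each camera call takes 0.05 s, during which the arm holds its last target. There are 200 camera calls.

### The job

Open the locked drawer in which the microscope objectives are kept: turn the left dial to 4 and then the right dial to 7, and once the bolt has sprung back pull the drawer gently open by about 9 cm and let go. The lock is worn, so each dial catches a little before or after its number: ease it slowly across the number until you feel the bolt drop in and hold it, and never force a dial, the bolt or the locked drawer. Leave the well plate, the oil bottle and the tube rack undisturbed.

Things in the scene. Friction and masses are not known exactly. Their poses are not given: they have to be found in the camera images.
- cabinet: White steel drawer box, 260 deep (x) x 300 wide (y) x 130 mm high, fixed to the bench. Origin: centre of its underside. Its front (the drawer) looks to its -x; its y is to the left seen from the robot, z up. The rear half of its top carries only the well plate.
- lock_case (a point): Centre of the top of the steel lock case that lies on the box near its front edge: 92 (x) x 250 (y) x 16 mm high, its top 146 mm over the bench. It carries the two dials. Axes as cabinet.
- left_grip (a point): Where to put the TCP to grip the left dial from above: on its upright axis, 26 mm above the case's top, 172 mm over the bench; fixed, axes as cabinet. The dial is a black disc of 60 mm diameter, 3 mm thick, with white numbers 0 to 9 and on it a round knurled black knob, 36 mm diameter, that ends 32 mm above the case. A white line on the knob's top points from the centre to the 0.
- right_grip (a point): The same point on the axis of the right dial, which is like the left one. The two axes are 132 mm apart along the box's y.
- left_index (a point): Index of the left dial: dark mark, 9 x 3 mm, on the case, 37 mm from the dial's axis on the far side (+x of the box). The number next to it is the one set. The numbers run clockwise round the dial, 36 degrees apart. The right dial has the same mark at the same place.
- dial_left (a joint): Angle of the left dial, rad, growing counter-clockwise seen from above. 0: the 0 is at the index; 0.628 more for each number (4 is at 2.513). Starts at 0.3 to 1.7. Turns both ways, endless, no clicks, against 0.12 to 0.15 N m. Worn: its gate lies within 0.3 rad either side of 2.513 (hidden, other each time), 0.12 rad wide; there the bolt jumps 4 mm and catches the dial.
- dial_right (a joint): Angle of the right dial, rad, same sense and scale (7 is at 4.398). Starts at 5.2 to 6.6. Its gate lies within 0.3 rad either side of 4.398, 0.12 rad wide, but the bolt's fence reaches it only once the left dial has let the bolt move 4 mm; there the bolt springs fully back and catches this dial too.
- bolt: Bolt, mostly hidden in the case. A damped spring (4 to 5 N) pushes it to the box's +y. Its origin is at cabinet's when locked (within 1 mm), 4 to 5 mm to +y of it when the left dial is right, 14 mm when both are; then the drawer is free, and it stays so. A caught dial has 0.06 rad of play either way; turned on, it winds up (about 11 N m/rad) and presses on the bolt, 25 mm from the axis.
- bolt_tip (a point): Outer end of the bolt's tongue, a steel bar 10 wide x 8 mm high that sticks out of the case's right (-y) end, 8 mm above the box's top, and through a steel staple on the drawer: 141 mm right of the box's centre when locked, 127 mm (clear of the staple) when free.
- drawer (a joint): How far the drawer is pulled out (to -x of the box), m: 0 shut, stop at 0.12. Friction 2 N, stays where it is left. While the tongue is through the staple it moves by about 2 mm only.
- drawer_handle (a point): Middle of the drawer's handle: a round level steel bar along y, 110 mm long, about 10 mm thick, 35 mm in front of the drawer's front, 115 mm over the bench (15 mm below the box's top). About 29 mm of free room between bar and front: it can be hooked or gripped from above. Moves with the drawer; axes as cabinet.
- well_plate: Bystander: lidded multiwell plate, 86 x 128 x 20 mm, lying loose on the rear half of the box's top. Origin: centre of its underside.
- oil_bottle: Bystander: small amber bottle of immersion oil, 34 mm diameter, 70 mm high, standing on the bench to the left of the box. Origin: centre of its underside.
- tube_rack: Bystander: grey rack with sample tubes, 70 x 120 x 51 mm, standing on the bench to the right of the box. Origin: centre of its underside.

How it is judged (in metres and radians):
On the way, in this order (a step that is already met when the one before it is completed fails the run):
1. both dials have let the bolt spring fully back (y of bolt in the frame of cabinet above 0.0115 m), for 0.2 s.
2. the drawer is pulled open by 70 mm or more (value of joint drawer above 0.07 m), for 0.2 s.
At the end, for the whole second after the job is handed in: The bolt is sprung back (by more than 11.5 mm) and the drawer stands open by 70 mm or more, at rest, with the robot off it (y of bolt in the frame of cabinet above 0.0115 m and value of joint drawer above 0.07 m and velocity of joint drawer below 0.01 m/s); the robot touches nothing.
It fails at once if a dial, the bolt or the locked drawer is forced: more than 24 N on the bolt (contact force between bolt and anything else above 24 N).
It fails at once if the drawer is yanked: faster than 0.35 m/s (velocity of joint drawer above 0.35 m/s).
It fails at once if a bystander is moved by more than 25 mm from its place or tipped (distance of any of well_plate, oil_bottle, tube_rack from where it was at the start of the episode above 0.025 m or angle between oil_bottle's own z axis and vertical above 0.5 rad).
It also fails if it takes over 67 s, if anything falls off the work surface, if the arm or the gripper's body presses on something with over 40 N, if the wrist force passes 120 N, or if a joint passes its speed limit or range.

## Working session

There is one attempt and no reset: what is moved stays moved. The work goes in short steps, Python scripts to look and compute and a tool call to move; the robot and the scene stay as the last step left them, time stands still between calls to the robot, and variables do not carry over. Pictures are saved under pics/ and viewed, at most 10 in all, crops included, and the job is handed in when it is done.

Besides the shell and the picture viewer there is one more tool, called after "Request:" by a JSON object that holds its "api" and its "payload", one argument or row to a line. play_rows: Moves the arm, as the interface text tells. Its arguments: {"type":"object","properties":{"rows":{"type":"array","items":{"type":"array","items":{"type":"number"}}}},"required":["rows"]}

```bash
mkdir -p pics; python3 - <<'E'
from plant import *
import cv2, numpy as np
s=telemetry.get_state(); print({k:np.round(v,3).tolist() for k,v in s.items()})
for c in ["side","top"]:
    im=camera(c); cv2.imwrite(f"pics/{c}0.png",im[:,:,::-1])
    i=camera_info(c); print(c,i["fov_y"],np.round(i["extrinsics"],3).tolist())
    for t in ["cabinet","lock_case","left_grip","right_grip","left_index","bolt_tip","drawer_handle","well_plate","oil_bottle","tube_rack"]:
        r=landmark_of(c,t)
        print(t,[(round(d["score"],2),np.round(d["location"],3).tolist()) for d in r[:2]])
E
```

```text
{'time_s': 0.0, 'joints': [-82.925, 21.838, 74.385, 0.001, 83.855, -12.335], 'qd': [-0.05, -0.054, -0.034, 0.116, -0.065, -0.04], 'joint_efforts': [0.0, -43.792, -22.455, 0.071, 0.035, -0.0], 'position': [0.183, -0.518, 0.257], 'tool_rot': [[0.943, 0.332, -0.0], [0.332, -0.943, 0.001], [0.0, -0.001, -1.0]], 'force': [-0.619, -0.525, -0.295], 'wrist_torque': [0.013, -0.041, 0.002], 'grasp_force': 0.0, 'width': 0.088}
side 43.743112176516874 [[-0.776, 0.405, -0.484, 0.163], [-0.631, -0.5, 0.593, 0.586], [-0.001, 0.766, 0.643, 0.765], [0.0, 0.0, 0.0, 1.0]]
cabinet []
lock_case [(0.68, [0.68, -0.05, 0.148]), (0.3, [0.707, 0.024, 0.144])]
left_grip [(0.94, [0.672, 0.021, 0.17])]
right_grip []
left_index [(0.97, [0.705, 0.025, 0.144])]
bolt_tip []
drawer_handle [(0.57, [0.561, -0.064, 0.112]), (0.49, [0.589, 0.153, 0.003])]
well_plate [(0.66, [0.793, -0.074, 0.128])]
oil_bottle []
tube_rack [(0.88, [0.686, -0.318, 0.0])]
top 57.92783336737739 [[0.01, 0.982, -0.187, 0.503], [-1.0, 0.008, -0.011, 0.009], [-0.009, 0.187, 0.982, 0.919], [0.0, 0.0, 0.0, 1.0]]
cabinet [(0.61, [0.74, -0.041, 0.002]), (0.46, [0.588, 0.158, -0.002])]
lock_case [(0.88, [0.679, -0.048, 0.144]), (0.34, [0.588, 0.154, -0.001])]
left_grip [(0.87, [0.672, 0.019, 0.174])]
right_grip [(0.55, [0.691, -0.114, 0.171]), (0.18, [0.664, -0.191, 0.139])]
left_index [(0.76, [0.711, 0.021, 0.147])]
bolt_tip [(0.48, [0.689, -0.319, 0.001])]
drawer_handle [(0.71, [0.557, -0.058, 0.113])]
well_plate [(0.59, [0.793, -0.073, 0.125])]
oil_bottle [(0.72, [0.741, -0.04, 0.004]), (0.51, [0.586, 0.155, -0.001])]
tube_rack [(0.8, [0.689, -0.316, -0.0])]
```

View pics/top0.png

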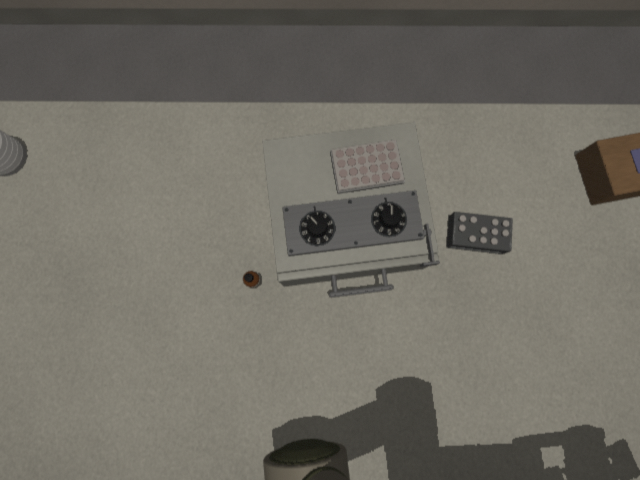

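View pics/side0.png

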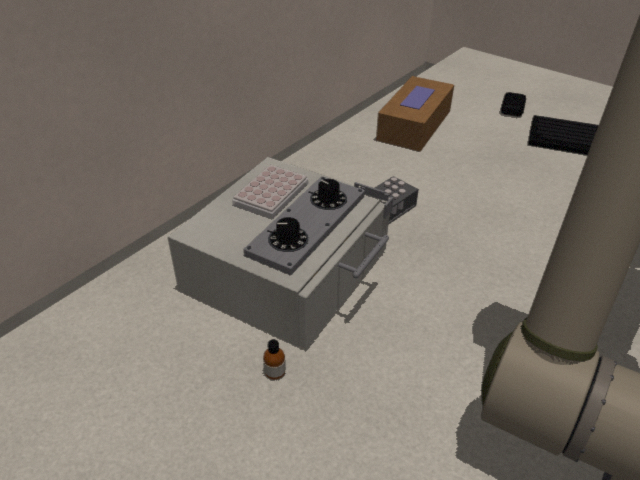

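```bash
cat > h.py <<'E'
import numpy as np, cv2
from plant import *
def ray(c,u,v,z):
    i=camera_info(c); f=240/np.tan(np.radians(i["fov_y"]/2)); T=np.array(i["extrinsics"])
    d=T[:3,:3]@np.array([(u-i["cx"])/f,-(v-i["cy"])/f,-1]); o=T[:3,3]
    return o+d*(z-o[2])/d[2]
def px(c,p):
    i=camera_info(c); f=240/np.tan(np.radians(i["fov_y"]/2)); T=np.array(i["extrinsics"])
    q=T[:3,:3].T@(np.array(p)-T[:3,3]); return i["cx"]-f*q[0]/q[2], i["cy"]+f*q[1]/q[2]
E
python3 - <<'E'
from h import *
P=[ray("top",*p,.146) for p in [(283,207),(417,192),(424,241),(291,255)]]
print(np.round(P,4), np.round(np.mean(P,0),4))
print(camera_info("top"))
im=cv2.imread("pics/top0.png")
cv2.imwrite("pics/crop.png",cv2.resize(im[180:300,270:440],None,fx=4.7,fy=4.7,interpolation=cv2.INTER_CUBIC))
E
```

```text
[[ 0.7096  0.082   0.146 ]
 [ 0.7402 -0.1652  0.146 ]
 [ 0.6481 -0.1748  0.146 ]
 [ 0.6204  0.0653  0.146 ]] [ 0.6796 -0.0482  0.146 ]
{'fov_y': 57.92783336737739, 'cx': 317.5114323839933, 'cy': 239.06028009036982, 'extrinsics': array([[ 0.01017543,  0.98226403, -0.18722671,  0.50281333],
       [-0.99990797,  0.00831491, -0.01071992,  0.00940556],
       [-0.00897302,  0.18731856,  0.98225824,  0.91866286],
       [ 0.        ,  0.        ,  0.        ,  1.        ]])}
```

View pics/crop.png

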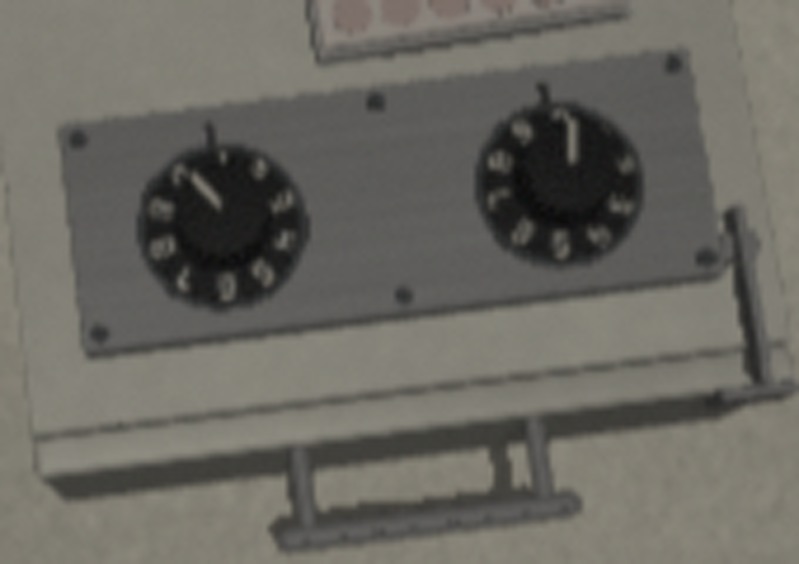

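```bash
python3 - <<'E'
from h import *
g=lambda x,y:(270+(x+.5)/4.7-.5,180+(y+.5)/4.7-.5)
for n,p,z in [("Ldisc",(223,227),.149),("Rdisc",(559,185),.149),("Lline0",(220,207),.178),("Lline1",(193,172),.178),("Rline0",(572,160),.178),("Rline1",(570,115),.178),("Lidx",(210,135),.146),("Ridx",(543,93),.146),("hL",(275,537),.115),("hR",(577,503),.115)]:
    print(n,np.round(ray("top",*g(*p),z),4))
E
```

```text
Ldisc [0.6701 0.0188 0.149 ]
Rdisc [ 0.6878 -0.1111  0.149 ]
Lline0 [0.6714 0.0197 0.178 ]
Lline1 [0.6848 0.0299 0.178 ]
Rline0 [ 0.6905 -0.1116  0.178 ]
Rline1 [ 0.7079 -0.1113  0.178 ]
Lidx [0.7076 0.0244 0.146 ]
Ridx [ 0.7256 -0.1061  0.146 ]
hL [ 0.5534 -0.0024  0.115 ]
hR [ 0.5678 -0.1209  0.115 ]
```

Request:
{"api": "play_rows", "payload": {
  "rows": [
    [0,0,0,4,5,0,1],
    [0,0,0,9,10,0,1],
    [0,0,0,13,14.5,0,1],
    [0,0,0,17,19,0,1],
    [0,0,0,21,23,0,1],
    [0,0,0,25,27.5,0,1],
    [0,0,0,29,32,0,1],
    [0,0,0,33,36.5,0,1],
    [0,0,0,37,41,0,1],
    [0,0,0,41,45,0,1]
  ]
}}

```text
time_s: 2.35
position: [0.5939, -0.0668, 0.2576]
tool_rot: [[0.943, 0.333, 0.0], [0.333, -0.943, -0.0], [0.0, 0.0, -1.0]]
force: [0.5, -1.1, 0.1]
width: 0.0883
grasp_force: 0.0
```

Request:
{"api": "play_rows", "payload": {
  "rows": [
    [0,0,0,2.5,2.8,0,1],
    [0,0,0,5,5.6,0,1],
    [0,0,0,7,7.8,0,1],
    [0,0,0,7.7,8.6,0,1],
    [0,0,0,7.7,8.6,-1,1],
    [0,0,0,7.7,8.6,-2,1],
    [0,0,0,7.7,8.6,-3,1],
    [0,0,0,7.7,8.6,-3.5,1],
    [0,0,0,7.7,8.6,-3.5,1],
    [0,0,0,7.7,8.6,-3.5,1]
  ]
}}

```text
time_s: 3.6
position: [0.6699, 0.0172, 0.2228]
tool_rot: [[0.943, 0.332, 0.001], [0.332, -0.943, -0.0], [0.001, 0.0, -1.0]]
force: [-0.1, 0.0, 0.3]
width: 0.0876
grasp_force: 0.0
```

```bash
python3 - <<'E'
from h import *
s=telemetry.get_state(); print(np.round(s["position"],4))
out=[]
for c in ["wrist","top"]:
    im=camera(c)[:,:,::-1]; cv2.imwrite(f"pics/{c}1.png",im)
    for t in ["left_grip","right_grip","left_index","bolt_tip"]:
        print(c,t,[(round(d["score"],2),np.round(d["location"],3).tolist()) for d in landmark_of(c,t)[:2]])
    out.append(im)
a=cv2.resize(out[0],(533,400)); b=cv2.resize(out[1][180:300,390:460],None,fx=3.8,fy=400/120)
cv2.imwrite("pics/m1.png",np.hstack([a,b]))
E
```

```text
[0.6699 0.0172 0.2228]
wrist left_grip [(0.83, [0.675, 0.017, 0.173])]
wrist right_grip []
wrist left_index [(0.83, [0.716, 0.025, 0.144])]
wrist bolt_tip []
top left_grip [(0.62, [0.668, 0.022, 0.174])]
top right_grip [(0.83, [0.69, -0.113, 0.175])]
top left_index []
top bolt_tip [(0.47, [0.663, -0.191, 0.136])]
```

View pics/m1.png

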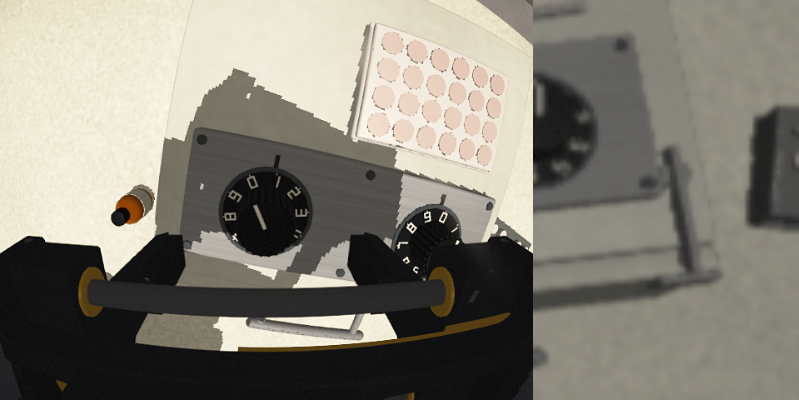

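Request:
{"api": "play_rows", "payload": {
  "rows": [
    [0,0,0,0.15,0.2,-1,1],
    [0,0,0,0.15,0.2,-2.2,1],
    [0,0,0,0.15,0.2,-3.4,1],
    [0,0,0,0.15,0.2,-4.5,1],
    [0,0,0,0.15,0.2,-5.0,1],
    [0,0,0,0.15,0.2,-5.0,1],
    [0,0,0,0.15,0.2,-5.0,-1],
    [0,0,0,0.15,0.2,-5.0,-1],
    [0,0,0,0.15,0.2,-5.0,-1],
    [0,0,0,0.15,0.2,-5.0,-1]
  ]
}}

```text
time_s: 5.35
position: [0.6713, 0.0193, 0.1726]
tool_rot: [[0.943, 0.332, 0.0], [0.332, -0.943, 0.0], [0.0, 0.0, -1.0]]
force: [-0.5, -0.8, 0.3]
width: 0.05
grasp_force: 0.0
```

```bash
python3 - <<'E'
from h import *
s=telemetry.get_state(); print({k:np.round(s[k],4).tolist() for k in ["position","force","wrist_torque","width","grasp_force","joints"]})
E
```

```text
{'position': [0.6713, 0.0193, 0.1726], 'force': [-0.4849, -0.7996, 0.2512], 'wrist_torque': [0.0218, 0.0218, 0.0285], 'width': 0.05, 'grasp_force': 0.0, 'joints': [-8.4316, 37.6824, 60.3898, 0.0027, 81.9188, 62.1584]}
```

Request:
{"api": "play_rows", "payload": {
  "rows": [
    [0,0,0,0,0,0,-1],
    [0,0,0,0,0,0,-1],
    [0,0,0,0,0,0,-1],
    [0,0,3,0,0,0,-1],
    [0,0,10,0,0,0,-1],
    [0,0,19,0,0,0,-1],
    [0,0,28,0,0,0,-1],
    [0,0,36,0,0,0,-1],
    [0,0,41,0,0,0,-1],
    [0,0,42,0,0,0,-1]
  ]
}}

```text
time_s: 6.6
position: [0.6715, 0.0186, 0.1725]
tool_rot: [[0.479, 0.878, 0.0], [0.878, -0.479, -0.001], [-0.001, 0.001, -1.0]]
force: [2.1, -5.3, 0.4]
width: 0.035
grasp_force: 30.0
```

```bash
cat >> h.py <<'E'
def st():
    s=telemetry.get_state(); R=np.array(s["tool_rot"]); print("t",round(s["time_s"],2),"yaw",round(np.degrees(np.arctan2(R[1,0],R[0,0])),2),{k:np.round(s[k],4).tolist() for k in ["position","force","wrist_torque","width","grasp_force"]})
def tongue(tag):
    im=camera("top"); cv2.imwrite(f"pics/t_{tag}.png",im[:,:,::-1]); return im[215:275,410:450].astype(int)
E
python3 - <<'E'
from h import *
st(); np.save("t0.npy",tongue("a"))
im=camera("wrist")[:,:,::-1]; cv2.imwrite("pics/w2.png",im)
t=cv2.imread("pics/t_a.png"); a=cv2.resize(im,(400,300)); b=cv2.resize(t[150:300,260:460],(400,300),interpolation=2)
cv2.imwrite("pics/m2.png",np.hstack([a,b]))
E
```

```text
t 6.6 yaw 61.38 {'position': [0.6715, 0.0186, 0.1725], 'force': [2.1391, -5.3407, 0.3803], 'wrist_torque': [-0.8034, -0.1772, -0.1096], 'width': 0.035, 'grasp_force': 29.9947}
```

View pics/m2.png

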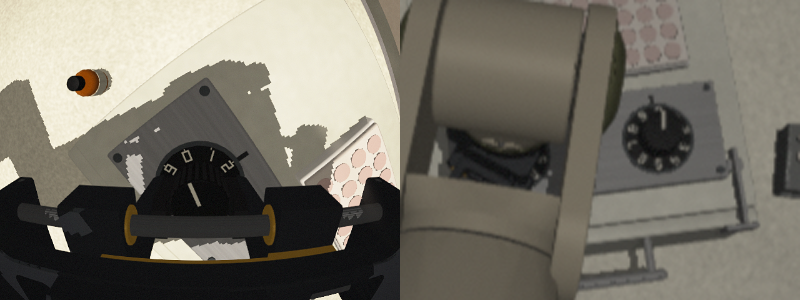

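Request:
{"api": "play_rows", "payload": {
  "rows": [
    [0,0,4,0,0,0,-1],
    [0,0,11,0,0,0,-1],
    [0,0,19,0,0,0,-1],
    [0,0,27,0,0,0,-1],
    [0,0,34,0,0,0,-1],
    [0,0,40,0,0,0,-1],
    [0,0,44,0,0,0,-1],
    [0,0,45,0,0,0,-1],
    [0,0,46,0,0,0,-1],
    [0,0,46,0,0,0,-1]
  ]
}}

```text
time_s: 7.95
position: [0.6712, 0.0187, 0.1725]
tool_rot: [[-0.297, 0.955, -0.0], [0.955, 0.297, -0.001], [-0.001, -0.001, -1.0]]
force: [-0.4, -5.0, 0.2]
width: 0.0351
grasp_force: 30.0
```

```bash
cat > chk.py <<'E'
from h import *
import sys
st(); a=tongue(sys.argv[1]); b=np.load("t0.npy"); d=np.abs(a-b).max(2)
print("mean",d.mean().round(2),"n>25",(d>25).sum(),"max",d.max(), np.argwhere(d>25)[:8].tolist())
print([(round(q["score"],2),np.round(q["location"],3).tolist()) for q in landmark_of("top","bolt_tip")[:2]])
E
python3 chk.py b
```

```text
t 7.95 yaw 107.3 {'position': [0.6712, 0.0187, 0.1725], 'force': [-0.3711, -5.0228, 0.2279], 'wrist_torque': [-0.8651, 0.0468, -0.1389], 'width': 0.0351, 'grasp_force': 29.9947}
mean 1.24 n>25 0 max 5 []
[(0.51, [0.664, -0.191, 0.138])]
```

Request:
{"api": "play_rows", "payload": {
  "rows": [
    [0,0,0.6,0,0,0,-1],
    [0,0,1.2,0,0,0,-1],
    [0,0,1.8,0,0,0,-1],
    [0,0,2.4,0,0,0,-1],
    [0,0,3.0,0,0,0,-1],
    [0,0,3.6,0,0,0,-1],
    [0,0,4.2,0,0,0,-1],
    [0,0,4.6,0,0,0,-1],
    [0,0,5,0,0,0,-1],
    [0,0,5,0,0,0,-1]
  ]
}}

```text
time_s: 9.3
position: [0.6711, 0.0187, 0.1725]
tool_rot: [[-0.379, 0.925, -0.0], [0.925, 0.379, -0.001], [-0.001, -0.001, -1.0]]
force: [-0.4, -6.0, 0.8]
width: 0.0354
grasp_force: 30.0
```

```bash
python3 chk.py c
```

```text
t 9.3 yaw 112.29 {'position': [0.6711, 0.0187, 0.1725], 'force': [-0.3791, -5.9547, 0.8333], 'wrist_torque': [-0.8513, 0.0371, -0.0974], 'width': 0.0354, 'grasp_force': 29.9948}
mean 1.25 n>25 0 max 10 []
[(0.38, [0.664, -0.189, 0.136])]
```

Request:
{"api": "play_rows", "payload": {
  "rows": [
    [0,0,0.6,0,0,0,-1],
    [0,0,1.2,0,0,0,-1],
    [0,0,1.8,0,0,0,-1],
    [0,0,2.4,0,0,0,-1],
    [0,0,3.0,0,0,0,-1],
    [0,0,3.5,0,0,0,-1],
    [0,0,4.0,0,0,0,-1],
    [0,0,4.5,0,0,0,-1],
    [0,0,4.5,0,0,0,-1],
    [0,0,4.5,0,0,0,-1]
  ]
}}

```text
time_s: 10.65
position: [0.6712, 0.0187, 0.1725]
tool_rot: [[-0.451, 0.893, -0.0], [0.893, 0.451, -0.001], [-0.001, -0.001, -1.0]]
force: [-0.5, -5.4, 0.6]
width: 0.0352
grasp_force: 30.0
```

```bash
python3 chk.py d
```

```text
t 10.65 yaw 116.8 {'position': [0.6712, 0.0187, 0.1725], 'force': [-0.4637, -5.3926, 0.5619], 'wrist_torque': [-0.9157, -0.0024, -0.0209], 'width': 0.0352, 'grasp_force': 29.9951}
mean 1.3 n>25 0 max 24 []
[(0.42, [0.666, -0.188, 0.139])]
```

```bash
python3 - <<'E'
import cv2,numpy as np
I={k:cv2.imread(f"pics/t_{k}.png").astype(int) for k in "abcd"}
for p,q in ["ab","bc","cd"]:
    d=np.abs(I[p]-I[q]).max(2)[205:285,400:460]
    print(p,q,[(int(r)+205,int(c)+400,int(d[r,c])) for r,c in np.argwhere(d>6)])
v=np.hstack([cv2.resize(I[k].astype(np.uint8)[210:275,405:445]*2,None,fx=8,fy=8,interpolation=cv2.INTER_NEAREST)[:,:260] for k in "cd"])
cv2.imwrite("pics/m3.png",v)
E
```

```text
a b []
b c [(230, 431, 10)]
c d [(228, 429, 9), (228, 430, 8), (229, 429, 12), (229, 430, 20), (229, 431, 8), (230, 430, 24), (230, 431, 19), (231, 430, 16), (231, 431, 23), (232, 430, 12), (232, 431, 26), (233, 430, 13), (233, 431, 25), (234, 430, 13), (234, 431, 16), (235, 430, 7)]
```

View pics/m3.png

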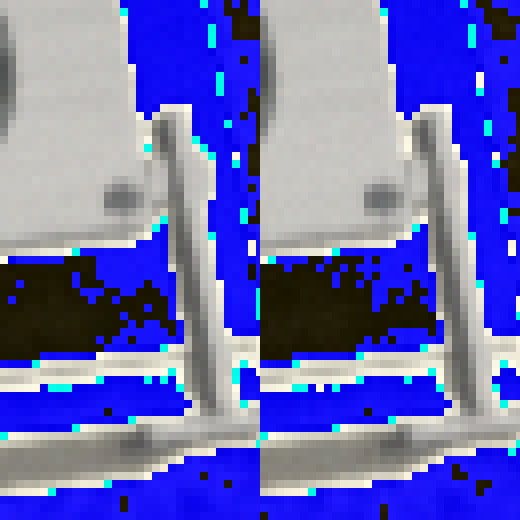

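Request:
{"api": "play_rows", "payload": {
  "rows": [
    [0,0,0,0,0,0,1],
    [0,0,0,0,0,0,1],
    [0,0,0,0,0,0,1],
    [0,0,0,0,0,1.5,1],
    [0,0,0,0,0,3.5,1],
    [0,0,0,0,0,4.0,1],
    [0,0,0,0.4,-3,4.0,1],
    [0,0,0,0.9,-7,4.0,1],
    [0,0,0,1.4,-11,4.0,1],
    [0,0,0,1.7,-13.2,4.0,1]
  ]
}}

```text
time_s: 12.0
position: [0.6883, -0.1145, 0.2122]
tool_rot: [[-0.451, 0.892, -0.0], [0.892, 0.451, 0.0], [0.0, -0.0, -1.0]]
force: [-0.0, 0.7, -0.0]
width: 0.0881
grasp_force: 0.0
```

```bash
python3 - <<'E'
from h import *
st()
im=camera("wrist")[:,:,::-1]; cv2.imwrite("pics/w4.png",im)
for t in ["right_grip","bolt_tip"]: print(t,[(round(q["score"],2),np.round(q["location"],3).tolist()) for q in landmark_of("wrist",t)[:2]])
t=camera("top")[:,:,::-1]; cv2.imwrite("pics/t_e.png",t)
print([(round(q["score"],2),np.round(q["location"],3).tolist()) for q in landmark_of("top","bolt_tip")[:2]])
cv2.imwrite("pics/m4.png",np.hstack([cv2.resize(im,(480,360)),cv2.resize(t[180:300,370:470],(300,360),interpolation=2)]))
E
```

```text
t 12.0 yaw 116.83 {'position': [0.6883, -0.1145, 0.2122], 'force': [-0.045, 0.7305, -0.0145], 'wrist_torque': [-0.0088, -0.1006, 0.0079], 'width': 0.0881, 'grasp_force': 0.0}
right_grip []
bolt_tip [(0.55, [0.668, -0.188, 0.136]), (0.25, [0.693, -0.323, 0.002])]
[]
```

View pics/m4.png

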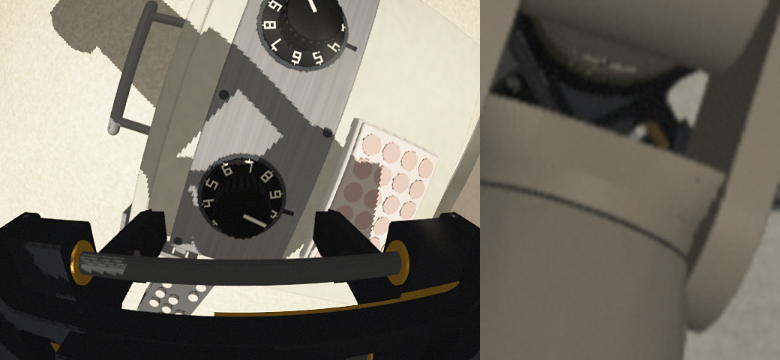

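Request:
{"api": "play_rows", "payload": {
  "rows": [
    [0,0,-6,0,0,0,1],
    [0,0,-16,0,0,0,1],
    [0,0,-26,0,0,0,1],
    [0,0,-36,0,0,0,1],
    [0,0,-46,0,0,0,1],
    [0,0,-56,0,0,0,1],
    [0,0,-66,0,0,0,1],
    [0,0,-74,0,0,0,1],
    [0,0,-77,0,0,0,1],
    [0,0,-77,0,0,0,1]
  ]
}}

```text
time_s: 13.5
position: [0.6883, -0.1111, 0.2127]
tool_rot: [[0.766, 0.643, 0.0], [0.643, -0.766, 0.0], [0.0, -0.0, -1.0]]
force: [-0.2, 0.5, -0.1]
width: 0.0878
grasp_force: 0.0
```

```bash
cat >> h.py <<'E'
def wray(u,v,z):
    i=camera_info("wrist"); f=240/np.tan(np.radians(i["fov_y"]/2)); T=np.array(i["extrinsics"])
    a,b=u-i["cx"],v-i["cy"]; r=np.hypot(a,b); t=r/f
    d=T[:3,:3]@np.array([a/r*np.sin(t),-b/r*np.sin(t),-np.cos(t)]); o=T[:3,3]
    return o+d*(z-o[2])/d[2]
E
python3 - <<'E'
from h import *
st(); print(telemetry.get_state()["joints"])
im=camera("wrist")[:,:,::-1]; cv2.imwrite("pics/w5.png",im)
print([(round(q["score"],2),np.round(q["location"],3).tolist()) for q in landmark_of("wrist","right_grip")[:2]])
# dial disc: fit ellipse on dark blob, undistorted to plane z=.149
xs=np.linspace(.64,.74,501); ys=np.linspace(-.17,-.06,551)
i=camera_info("wrist"); f=240/np.tan(np.radians(i["fov_y"]/2)); T=np.array(i["extrinsics"])
X,Y=np.meshgrid(xs,ys); P=np.stack([X,Y,0*X+.149],-1); q=(P-T[:3,3])@T[:3,:3]
th=np.arctan2(np.hypot(q[...,0],q[...,1]),-q[...,2]); n=np.hypot(q[...,0],q[...,1])
U=(i["cx"]+f*th*q[...,0]/n).astype(np.float32); V=(i["cy"]-f*th*q[...,1]/n).astype(np.float32)
rect=cv2.remap(im,U,V,1); cv2.imwrite("pics/rect5.png",rect)
cv2.imwrite("pics/m5.png",np.hstack([cv2.resize(im,(480,360)),cv2.resize(rect,(310,360))]))
E
```

```text
t 13.5 yaw 40.04 {'position': [0.6883, -0.1111, 0.2127], 'force': [-0.1909, 0.5075, -0.1416], 'wrist_torque': [-0.0077, 0.0087, -0.0194], 'width': 0.0878, 'grasp_force': 0.0}
[-1.88788923e+01  3.88403863e+01  5.13894712e+01  9.58625147e-03
  8.97701026e+01  3.10787690e+01]
[(0.71, [0.69, -0.115, 0.174]), (0.54, [0.79, -0.078, 0.132])]
```

View pics/m5.png

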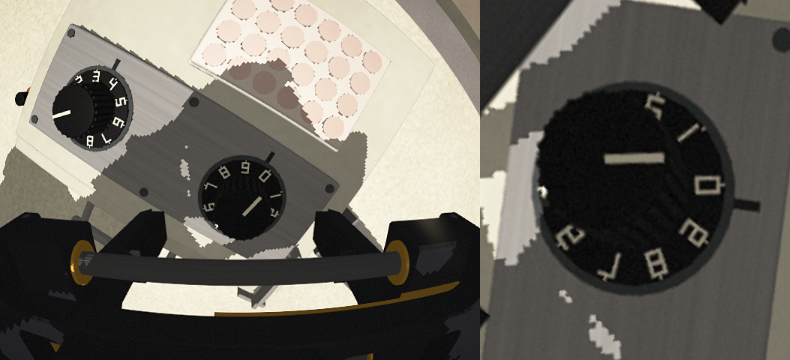

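Request:
{"api": "play_rows", "payload": {
  "rows": [
    [0,0,0,0.1,-0.1,-1.2,1],
    [0,0,0,0.1,-0.1,-2.6,1],
    [0,0,0,0.1,-0.1,-3.6,1],
    [0,0,0,0.1,-0.1,-4.0,1],
    [0,0,0,0.1,-0.1,-4.0,-1],
    [0,0,0,0.1,-0.1,-4.0,-1],
    [0,0,0,0.1,-0.1,-4.0,-1],
    [0,0,0,0.1,-0.1,-4.0,-1],
    [0,0,0,0.1,-0.1,-4.0,-1],
    [0,0,0,0.1,-0.1,-4.0,-1]
  ]
}}

```text
time_s: 14.85
position: [0.6887, -0.113, 0.1725]
tool_rot: [[0.767, 0.642, -0.002], [0.642, -0.767, 0.001], [-0.0, -0.002, -1.0]]
force: [-3.4, 3.9, 3.2]
width: 0.0352
grasp_force: 30.0
```

Request:
{"api": "play_rows", "payload": {
  "rows": [
    [0,0,0,0,0,0,-1],
    [0,0,-3,0,0,0,-1],
    [0,0,-9,0,0,0,-1],
    [0,0,-16,0,0,0,-1],
    [0,0,-23,0,0,0,-1],
    [0,0,-29,0,0,0,-1],
    [0,0,-34,0,0,0,-1],
    [0,0,-36,0,0,0,-1],
    [0,0,-37,0,0,0,-1],
    [0,0,-37,0,0,0,-1]
  ]
}}

```text
time_s: 16.1
position: [0.6886, -0.1127, 0.1725]
tool_rot: [[0.999, 0.051, -0.002], [0.051, -0.999, 0.002], [-0.002, -0.002, -1.0]]
force: [-4.5, 4.2, 2.4]
width: 0.0352
grasp_force: 30.0
```

Request:
{"api": "play_rows", "payload": {
  "rows": [
    [0,0,-2,0,0,0,-1],
    [0,0,-7,0,0,0,-1],
    [0,0,-13,0,0,0,-1],
    [0,0,-20,0,0,0,-1],
    [0,0,-26,0,0,0,-1],
    [0,0,-32,0,0,0,-1],
    [0,0,-35,0,0,0,-1],
    [0,0,-36,0,0,0,-1],
    [0,0,-36.5,0,0,0,-1],
    [0,0,-36.5,0,0,0,-1]
  ]
}}

```text
time_s: 17.35
position: [0.6887, -0.1124, 0.1725]
tool_rot: [[0.834, -0.552, -0.002], [-0.552, -0.834, 0.002], [-0.003, -0.001, -1.0]]
force: [-4.0, 5.6, 1.9]
width: 0.0354
grasp_force: 30.0
```

```bash
python3 - <<'E'
from h import *
st()
im=camera("wrist")[:,:,::-1]; cv2.imwrite("pics/w6.png",im)
print([(round(q["score"],2),np.round(q["location"],3).tolist()) for q in landmark_of("wrist","bolt_tip")[:2]])
t=camera("top")[:,:,::-1]; cv2.imwrite("pics/t_f.png",t)
cv2.imwrite("pics/m6.png",np.hstack([cv2.resize(im,(480,360)),cv2.resize(t[180:300,370:470],(300,360),interpolation=2)]))
E
```

```text
t 17.35 yaw -33.53 {'position': [0.6887, -0.1124, 0.1725], 'force': [-3.9751, 5.5649, 1.9184], 'wrist_torque': [0.9567, 0.6837, 0.0728], 'width': 0.0354, 'grasp_force': 29.9999}
[(0.67, [0.665, -0.192, 0.136]), (0.61, [0.712, 0.023, 0.145])]
```

View pics/m6.png

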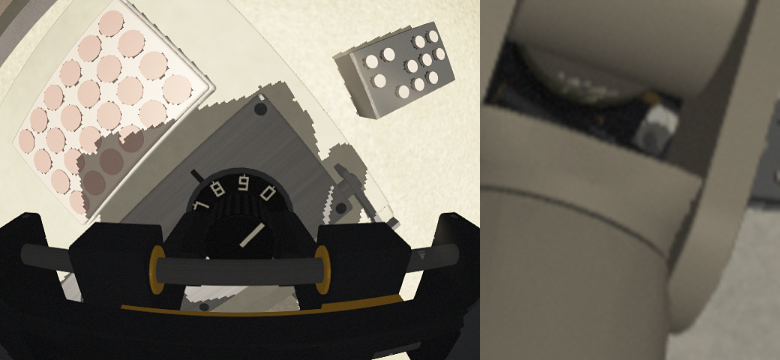

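```bash
cat >> h.py <<'E'
C=np.array([.680,-.047]); a=np.radians(7.3); EX=np.array([np.cos(a),np.sin(a)]); EY=np.array([-np.sin(a),np.cos(a)])
def rect(im,z=.142):
    i=camera_info("wrist"); f=240/np.tan(np.radians(i["fov_y"]/2)); T=np.array(i["extrinsics"])
    bx=np.arange(-.030,.031,.004); by=np.arange(-.150,-.115,.002)
    P=np.array([[[*(C+x*EX+y*EY),z] for y in by] for x in bx]); q=(P-T[:3,3])@T[:3,:3]
    n=np.hypot(q[...,0],q[...,1]); th=np.arctan2(n,-q[...,2])
    U=(i["cx"]+f*th*q[...,0]/n).astype(np.float32); V=(i["cy"]-f*th*q[...,1]/n).astype(np.float32)
    return cv2.remap(cv2.cvtColor(im,6),U,V,1)
E
cat > chk2.py <<'E'
from h import *
import sys
st(); im=camera("wrist")[:,:,::-1].copy(); cv2.imwrite(f"pics/w_{sys.argv[1]}.png",im); print(rect(im))
print([(round(q["score"],2),np.round(q["location"],3).tolist()) for q in landmark_of("wrist","bolt_tip")[:2]])
E
python3 chk2.py g; python3 -c "
from h import *
print(wray(460,240,.142),wray(520,298,.14))"
```

```text
t 17.5 yaw -33.53 {'position': [0.6887, -0.1124, 0.1725], 'force': [-4.9905, 5.6063, 2.2364], 'wrist_torque': [0.9411, 0.693, 0.0975], 'width': 0.0353, 'grasp_force': 30.0}
[[234 235 227 111 116 114  77  78  79  72  79  78  76  77  79  80  79  76]
 [236 242 113 115 117 116  82  74  77  74  74  74  73  77  79  77 110 127]
 [234 239 114 115 114 114 113  90  80  75 116 117 118  76 181  73  79  79]
 [239 234 112 114 113 114 110 110  68  68  82 119 118  78  79  80  79  83]
 [239 237 111 113 113 112 114 112  76  66  83 113 115  75  78  80  78  78]
 [232 236 112 113 114 111 114 114 117 113 114 114 117  77  82  84  82  82]
 [237 236 222 108 112 112 114 115 115 115 113 114 114  77  78  77  79  80]
 [238 240 220 233 234 207 176 144 205 231 232 232 114  80  82  80  81  84]
 [239 236 218 230 231 231 232 232 233 231 232 110 114  76  79  82  82  83]
 [242 233 218 231 231 230 232 233 232 232 230 113 114  74  78  77  79  77]
 [240 235 219 230 230 230 231 229 231 171 115 118 114  74  79  78  78  76]
 [240 241 218 231 230 230 231 231 105 114 112 114 113  74  80  81  80  81]
 [236 233 214 232 230 229 229 109 115 113 112 114 113  77  84  83  84  84]
 [241 238 212 231 230 230 232 113 112 115 115 114 114  76  82  84  84  82]
 [237 236 211 231 230 230 230 160 114 112 109 111 114  74  79  80  76  79]
 [243 243 213 230 229 229 228 114 111 113 111 109 113  74  83  81  82  82]]
[(0.59, [0.666, -0.19, 0.14])]
[ 0.67255557 -0.18006868  0.142     ] [ 0.62246984 -0.19612748  0.14      ]
```

Request:
{"api": "play_rows", "payload": {
  "rows": [
    [0,0,-0.6,0,0,0,-1],
    [0,0,-1.2,0,0,0,-1],
    [0,0,-1.8,0,0,0,-1],
    [0,0,-2.4,0,0,0,-1],
    [0,0,-3,0,0,0,-1],
    [0,0,-3.4,0,0,0,-1],
    [0,0,-3.7,0,0,0,-1],
    [0,0,-4,0,0,0,-1],
    [0,0,-4,0,0,0,-1],
    [0,0,-4,0,0,0,-1]
  ]
}}

```text
time_s: 18.85
position: [0.6887, -0.1124, 0.1725]
tool_rot: [[0.793, -0.609, -0.002], [-0.609, -0.793, 0.002], [-0.003, -0.001, -1.0]]
force: [-3.5, 5.6, 2.2]
width: 0.0352
grasp_force: 30.0
```

```bash
python3 chk2.py h
```

```text
t 18.85 yaw -37.53 {'position': [0.6887, -0.1124, 0.1725], 'force': [-3.483, 5.588, 2.2392], 'wrist_torque': [1.0028, 0.6193, 0.0696], 'width': 0.0352, 'grasp_force': 30.0}
[[234 238 110 115 117 114  76  77  80  78  79  78  79  80  78  80  78  75]
 [238 238 116 116 116 113  82  76  82  78  73  72  74  79  80 117 184 175]
 [237 234 111 117 113 112 112 104  82  78 117 116 119  78  80  79  79  80]
 [233 237 113 114 114 116 112 113  67  65 103 117 116  79  82  83  82  81]
 [234 239 197 113 112 110 114 114  69  69  92 113 117  74  78  78  79  79]
 [237 238 227 231 215 113 112 113 116 116 114 114 114  77  81  82  82  83]
 [239 238 227 232 230 234 165 122 200 233 231 231 214  71  79  78  80  78]
 [242 241 225 232 232 232 233 233 231 232 232 233 115  78  85  83  81  81]
 [235 238 225 232 232 232 232 232 232 231 231 111 116  78  81  80  84  82]
 [235 240 225 232 231 231 232 232 231 234 176 115 115  74  80  80  77  80]
 [240 240 225 231 231 231 231 230 231 121 116 114 114  73  80  78  80  79]
 [237 239 223 231 230 231 231 231 110 113 112 112 113  76  80  83  80  81]
 [236 237 223 231 230 229 230 113 116 114 113 113 115  75  83  85  86  84]
 [236 238 220 231 231 231 234 115 115 113 113 113 115  76  82  83  83  83]
 [238 235 219 232 229 230 230 124 113 112 113 113 114  76  81  79  82  77]
 [238 239 218 231 229 229 229 109 111 112 111 111 112  71  82  81  80  82]]
[(0.8, [0.666, -0.193, 0.133])]
```

Request:
{"api": "play_rows", "payload": {
  "rows": [
    [0,0,-0.6,0,0,0,-1],
    [0,0,-1.2,0,0,0,-1],
    [0,0,-1.8,0,0,0,-1],
    [0,0,-2.4,0,0,0,-1],
    [0,0,-3,0,0,0,-1],
    [0,0,-3.6,0,0,0,-1],
    [0,0,-4.1,0,0,0,-1],
    [0,0,-4.5,0,0,0,-1],
    [0,0,-4.5,0,0,0,-1],
    [0,0,-4.5,0,0,0,-1]
  ]
}}

```text
time_s: 20.2
position: [0.6888, -0.1124, 0.1725]
tool_rot: [[0.743, -0.669, -0.002], [-0.669, -0.743, 0.002], [-0.003, -0.0, -1.0]]
force: [-4.6, 5.5, 2.7]
width: 0.0352
grasp_force: 30.0
```

```bash
sed -i 's/print(rect(im))/print(rect(im)[1:7,3:14])/' chk2.py; python3 chk2.py i
```

```text
t 20.2 yaw -42.02 {'position': [0.6888, -0.1124, 0.1725], 'force': [-4.5537, 5.5491, 2.6641], 'wrist_torque': [0.9841, 0.5617, 0.0796], 'width': 0.0352, 'grasp_force': 29.9999}
[[117 116 113  82  76  78  80  73  72  73  79]
 [140 115 113 112 111  80 157 115 114 121  77]
 [233 186 110 115 113  67  66 115 114 119 158]
 [231 232 232 121 114  75  66 105 119 130  74]
 [231 231 230 232 232 240 120 235 234 233  74]
 [232 231 234 233 232 232 232 232 233 233  74]]
[(0.77, [0.663, -0.191, 0.136])]
```

Not yet; on.

Request:
{"api": "play_rows", "payload": {
  "rows": [
    [0,0,-0.6,0,0,0,-1],
    [0,0,-1.2,0,0,0,-1],
    [0,0,-1.8,0,0,0,-1],
    [0,0,-2.4,0,0,0,-1],
    [0,0,-3,0,0,0,-1],
    [0,0,-3.6,0,0,0,-1],
    [0,0,-4.1,0,0,0,-1],
    [0,0,-4.5,0,0,0,-1],
    [0,0,-4.5,0,0,0,-1],
    [0,0,-4.5,0,0,0,-1]
  ]
}}

```text
time_s: 21.55
position: [0.6888, -0.1123, 0.1725]
tool_rot: [[0.688, -0.726, -0.002], [-0.726, -0.688, 0.002], [-0.003, -0.0, -1.0]]
force: [-3.1, 5.0, 2.0]
width: 0.0351
grasp_force: 30.0
```

```bash
python3 chk2.py j
```

```text
t 21.55 yaw -46.52 {'position': [0.6888, -0.1123, 0.1725], 'force': [-3.1105, 5.0321, 2.0395], 'wrist_torque': [0.9919, 0.5926, 0.0795], 'width': 0.0351, 'grasp_force': 30.0}
[[235 236 110  97  72 185 179  69  74  72  79]
 [234 232 232 203 117 187 187 118 117 118 153]
 [234 233 233 233 237  66  66 116 115 166 155]
 [232 232 231 232 233  66  69 136 234 235  75]
 [232 232 233 232 233 221 221 235 233 235  73]
 [233 232 233 233 232 232 233 231 233 236  74]]
[(0.65, [0.667, -0.192, 0.137])]
```

Request:
{"api": "play_rows", "payload": {
  "rows": [
    [0,0,-0.6,0,0,0,-1],
    [0,0,-1.2,0,0,0,-1],
    [0,0,-1.8,0,0,0,-1],
    [0,0,-2.4,0,0,0,-1],
    [0,0,-3,0,0,0,-1],
    [0,0,-3.6,0,0,0,-1],
    [0,0,-4.1,0,0,0,-1],
    [0,0,-4.5,0,0,0,-1],
    [0,0,-4.5,0,0,0,-1],
    [0,0,-4.5,0,0,0,-1]
  ]
}}

```text
time_s: 22.9
position: [0.6888, -0.1123, 0.1725]
tool_rot: [[0.629, -0.777, -0.002], [-0.777, -0.629, 0.002], [-0.003, -0.0, -1.0]]
force: [-4.1, 6.2, 3.5]
width: 0.0355
grasp_force: 30.0
```

```bash
python3 chk2.py k
```

```text
t 22.9 yaw -51.02 {'position': [0.6888, -0.1123, 0.1725], 'force': [-4.0777, 6.2303, 3.4753], 'wrist_torque': [1.0561, 0.5371, 0.0862], 'width': 0.0355, 'grasp_force': 30.0}
[[235 233 233 127 106 188 191 101 100  99 154]
 [234 232 233 134 112 190 190 118 210 139 150]
 [235 233 232 233 235  66  74 114 236 240 148]
 [233 232 232 233 234  67  67 218 235 235  76]
 [232 233 233 232 234 193 240 234 233 235  76]
 [233 232 233 233 233 232 232 232 232 237  75]]
[(0.66, [0.665, -0.191, 0.138])]
```

```bash
python3 - <<'E'
from h import *
im=cv2.imread("pics/w_k.png"); st()
i=camera_info("wrist"); f=240/np.tan(np.radians(i["fov_y"]/2)); T=np.array(i["extrinsics"])
bx=np.arange(.04,-.08,-.0003); by=np.arange(-.10,-.17,-.0003)
P=np.array([[[*(C+x*EX+y*EY),.142] for y in by] for x in bx]); q=(P-T[:3,3])@T[:3,:3]
n=np.hypot(q[...,0],q[...,1]); th=np.arctan2(n,-q[...,2])
U=(i["cx"]+f*th*q[...,0]/n).astype(np.float32); V=(i["cy"]-f*th*q[...,1]/n).astype(np.float32)
r=cv2.remap(im,U,V,1); print(r.shape)
cv2.imwrite("pics/m7.png",np.hstack([cv2.resize(r,None,fx=1.4,fy=1.4),cv2.resize(im[:400,250:600],(460,560))[:r.shape[0]*14//10]]) if abs(cv2.resize(r,None,fx=1.4,fy=1.4).shape[0]-560)<1 else r)
E
```

```text
t 23.0 yaw -51.02 {'position': [0.6888, -0.1123, 0.1725], 'force': [-3.3691, 5.3818, 2.7892], 'wrist_torque': [1.0779, 0.5885, 0.0508], 'width': 0.0353, 'grasp_force': 30.0}
(400, 234, 3)
```

View pics/m7.png

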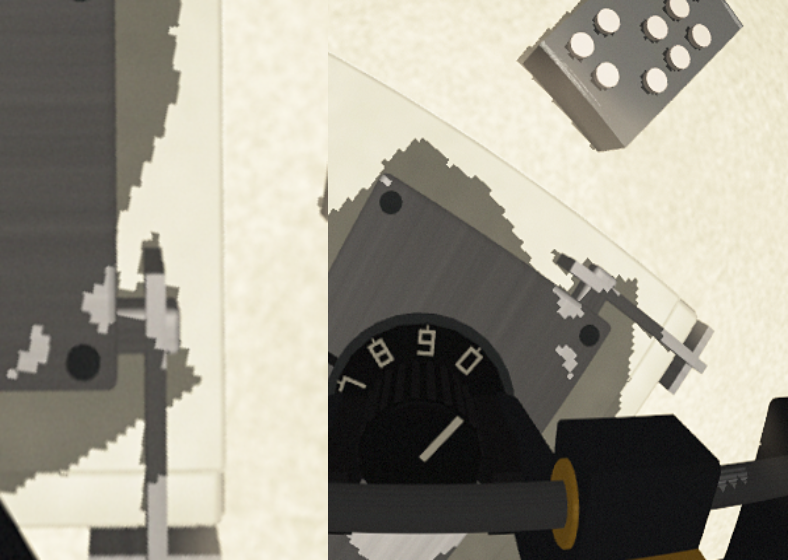

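```bash
sed -i 's/np.arange(-.030,.031,.004); by=np.arange(-.150,-.115,.002)/np.arange(-.042,-.019,.002); by=np.arange(-.143,-.1225,.001)/' h.py; sed -i 's/\[1:7,3:14\]//' chk2.py; python3 - <<'E'
from h import *
print(rect(cv2.imread("pics/w_k.png")))
E
```

```text
[[215 131 116 112 114 114 113 114  77  79  81  77  84 117 117 118 114 115
  108  79  78]
 [234 233 127 113 111 113 113 112  79  80  81  81  83 116 117 117 116 116
   95  79  79]
 [234 236 230 212 112 115 115 117 184  77  80  80  77 116 114 116 116 118
   90  77  77]
 [235 234 235 152 115 115 120 116 135  78  78  82  75 112 109 108 110 111
   85  77  75]
 [233 235 234 238 231 152 182 181 182 189 112  80  80  81  81  83  82  81
   76  80  78]
 [234 234 234 233 237 147 181 184 183 185 184 163  84  78  80  78  80  81
   77  76  77]
 [234 235 235 235 236 142 186 187 182 185 185 186 104  78  80  80  80  80
   76  79 129]
 [235 235 235 234 233 153 197 201 185 188 187 189 168 186 161 122  85  79
   78 155 179]
 [235 233 234 233 236 127 102 106 180 188 188 191 130 101  99 100  98  99
   91 154 178]
 [234 233 232 232 233 229  73  74 180 188 188 188 112  70  68  71  72  70
   72 152 180]
 [233 232 232 233 234 134 110 112 190 190 188 190 113 118 144 210 180 139
  101 150 176]
 [233 233 233 233 233 233 233 234 197 190 190 192 117 241 238 236 237 233
   91 150 180]]
```

Request:
{"api": "play_rows", "payload": {
  "rows": [
    [0,0,-0.6,0,0,0,-1],
    [0,0,-1.2,0,0,0,-1],
    [0,0,-1.8,0,0,0,-1],
    [0,0,-2.4,0,0,0,-1],
    [0,0,-3,0,0,0,-1],
    [0,0,-3.6,0,0,0,-1],
    [0,0,-4,0,0,0,-1],
    [0,0,-4,0,0,0,-1],
    [0,0,-4,0,0,0,-1],
    [0,0,-4,0,0,0,-1]
  ]
}}

```text
time_s: 24.25
position: [0.6888, -0.1123, 0.1725]
tool_rot: [[0.573, -0.819, -0.002], [-0.819, -0.573, 0.002], [-0.003, -0.0, -1.0]]
force: [-4.0, 6.7, 2.3]
width: 0.0354
grasp_force: 30.0
```

```bash
python3 chk2.py l
```

```text
t 24.25 yaw -55.02 {'position': [0.6888, -0.1123, 0.1725], 'force': [-4.0262, 6.672, 2.2692], 'wrist_torque': [1.1174, 0.5551, 0.0653], 'width': 0.0354, 'grasp_force': 30.0}
[[235 234 235 234 234 214 136 144 176 180 183 149  89 116 116 117 118 115
  113  76  79]
 [234 234 235 234 234 234 234 240 179 183 184 175 122 114 117 116 116 118
   95  78  80]
 [235 235 236 236 235 234 234 236 188 184 185 187 111 119 116 118 117 118
   87  75  79]
 [235 235 234 234 235 237 231 235 192 183 185 187 130 113 109 110 109 114
   82  78  79]
 [234 234 234 235 236 157 182 182 183 186 187 188 124 143 151  78  80  81
   78  76  76]
 [234 234 234 235 236 149 184 184 185 186 187 189 143 185 180 123  95  72
   79 155 180]
 [236 235 234 235 238 151 187 190 186 189 189 189 152 189 188 188 187 189
  150 154 177]
 [236 235 235 234 238 152 203 202 186 185 188 188 176 201 202 202 201 202
  151 154 176]
 [235 234 233 231 235  96 104 106 178 190 189 190 140  99 102 101 100  99
   91 150 174]
 [234 233 233 232 234 121  84  72 167 192 189 191 144  82  79  83  82  79
   71 151 179]
 [234 234 233 232 234 125 120 111 174 191 192 193 155 114 239 223 160 178
   75 148 175]
 [233 233 234 234 234 234 233 234 204 194 192 193 181 239 237 237 237 238
   83 148 177]]
[(0.55, [0.666, -0.19, 0.138])]
```

Request:
{"api": "play_rows", "payload": {
  "rows": [
    [0,0,-0.6,0,0,0,-1],
    [0,0,-1.2,0,0,0,-1],
    [0,0,-1.8,0,0,0,-1],
    [0,0,-2.4,0,0,0,-1],
    [0,0,-3,0,0,0,-1],
    [0,0,-3.6,0,0,0,-1],
    [0,0,-4.1,0,0,0,-1],
    [0,0,-4.5,0,0,0,-1],
    [0,0,-4.5,0,0,0,-1],
    [0,0,-4.5,0,0,0,-1]
  ]
}}

```text
time_s: 25.6
position: [0.6889, -0.1123, 0.1725]
tool_rot: [[0.507, -0.862, -0.001], [-0.862, -0.507, 0.002], [-0.003, -0.0, -1.0]]
force: [-3.3, 5.2, 1.5]
width: 0.0352
grasp_force: 30.0
```

```bash
sed -i 's/print(rect(im))/print(rect(im)[4:9])/' chk2.py; python3 chk2.py m
```

```text
t 25.6 yaw -59.52 {'position': [0.6889, -0.1123, 0.1725], 'force': [-3.3459, 5.1924, 1.5091], 'wrist_torque': [1.0926, 0.497, 0.1103], 'width': 0.0352, 'grasp_force': 30.0001}
[[235 233 235 234 240 152 183 185 184 187 188 188 133 169 186 185 185 184
  150 146 173]
 [234 235 235 236 238 145 187 185 188 187 191 190 149 187 186 185 186 185
  140 147 178]
 [236 236 236 235 238 139 190 193 187 189 191 192 162 193 191 189 190 189
  149 148 177]
 [236 236 235 234 237 150 204 206 195 192 191 189 196 204 202 202 203 203
   90 151 176]
 [234 235 234 233 235 109 105 105 164 193 192 191 158 101 101 101 100  98
   88 145 176]]
[(0.66, [0.668, -0.19, 0.135])]
```

Request:
{"api": "play_rows", "payload": {
  "rows": [
    [0,0,-0.6,0,0,0,-1],
    [0,0,-1.2,0,0,0,-1],
    [0,0,-1.8,0,0,0,-1],
    [0,0,-2.4,0,0,0,-1],
    [0,0,-3,0,0,0,-1],
    [0,0,-3.6,0,0,0,-1],
    [0,0,-4.1,0,0,0,-1],
    [0,0,-4.5,0,0,0,-1],
    [0,0,-4.5,0,0,0,-1],
    [0,0,-4.5,0,0,0,-1]
  ]
}}

```text
time_s: 26.95
position: [0.6889, -0.1122, 0.1725]
tool_rot: [[0.438, -0.899, -0.001], [-0.899, -0.438, 0.002], [-0.003, 0.0, -1.0]]
force: [-2.9, 7.8, 2.2]
width: 0.0352
grasp_force: 30.0
```

```bash
python3 chk2.py n
```

```text
t 26.95 yaw -64.02 {'position': [0.6889, -0.1122, 0.1725], 'force': [-2.9095, 7.7789, 2.2034], 'wrist_torque': [1.0671, 0.4225, 0.093], 'width': 0.0352, 'grasp_force': 30.0}
[[235 235 235 236 235 147 183 186 188 189 190 191 170 185 187 188 185 186
  155 147 175]
 [236 235 235 236 233 149 185 186 187 190 193 194 169 188 184 186 186 186
  156 150 178]
 [237 236 236 235 240 141 192 195 191 191 194 192 187 192 190 192 192 191
  156 149 178]
 [236 236 235 234 239 145 205 208 178 194 195 194 198 206 207 206 204 207
  120 146 175]
 [236 235 235 233 236  87 105 106 134 195 197 196 167 102 102 101 100 100
   88 143 173]]
[(0.57, [0.668, -0.191, 0.139])]
```

Request:
{"api": "play_rows", "payload": {
  "rows": [
    [0,0,-0.6,0,0,0,-1],
    [0,0,-1.2,0,0,0,-1],
    [0,0,-1.8,0,0,0,-1],
    [0,0,-2.4,0,0,0,-1],
    [0,0,-3,0,0,0,-1],
    [0,0,-3.6,0,0,0,-1],
    [0,0,-4.1,0,0,0,-1],
    [0,0,-4.5,0,0,0,-1],
    [0,0,-4.5,0,0,0,-1],
    [0,0,-4.5,0,0,0,-1]
  ]
}}

```text
time_s: 28.3
position: [0.6889, -0.1122, 0.1725]
tool_rot: [[0.366, -0.931, -0.001], [-0.931, -0.366, 0.002], [-0.003, 0.0, -1.0]]
force: [-3.4, 6.3, 2.1]
width: 0.0353
grasp_force: 30.0
```

```bash
python3 chk2.py o
```

```text
t 28.3 yaw -68.52 {'position': [0.6889, -0.1122, 0.1725], 'force': [-3.4398, 6.2865, 2.06], 'wrist_torque': [1.093, 0.4128, 0.044], 'width': 0.0353, 'grasp_force': 29.9999}
[[237 236 235 236 239 153 186 189 190 195 195 194 165 168 189 188 188 189
  150 138 174]
 [237 237 236 236 240 143 186 189 191 195 196 195 173 192 188 189 186 186
  149 141 174]
 [237 236 237 236 235 147 192 196 194 196 197 196 196 192 193 192 191 191
  150 146 177]
 [237 236 235 236 231 158 206 209 201 196 199 197 201 208 207 206 207 208
  107 146 177]
 [237 235 235 235 238 101 104 108 145 198 199 197 186 101 102 105 102 101
   95 141 173]]
[(0.63, [0.667, -0.193, 0.137])]
```

Request:
{"api": "play_rows", "payload": {
  "rows": [
    [0,0,-0.6,0,0,0,-1],
    [0,0,-1.2,0,0,0,-1],
    [0,0,-1.8,0,0,0,-1],
    [0,0,-2.4,0,0,0,-1],
    [0,0,-3,0,0,0,-1],
    [0,0,-3.6,0,0,0,-1],
    [0,0,-4.1,0,0,0,-1],
    [0,0,-4.5,0,0,0,-1],
    [0,0,-4.5,0,0,0,-1],
    [0,0,-4.5,0,0,0,-1]
  ]
}}

```text
time_s: 29.65
position: [0.689, -0.1122, 0.1725]
tool_rot: [[0.292, -0.956, -0.001], [-0.956, -0.292, 0.002], [-0.003, 0.0, -1.0]]
force: [-2.9, 5.9, 1.5]
width: 0.0355
grasp_force: 30.0
```

```bash
python3 chk2.py p; python3 -c "
from h import *
print(telemetry.get_state()['joints'])"
```

```text
t 29.65 yaw -73.02 {'position': [0.689, -0.1122, 0.1725], 'force': [-2.8644, 5.8886, 1.482], 'wrist_torque': [1.1303, 0.3751, 0.0324], 'width': 0.0355, 'grasp_force': 30.0}
[[237 236 237 237 240 142 188 192 184 195 197 197 179 191 192 193 192 191
  161 140 175]
 [238 237 237 238 243 142 187 191 194 197 198 199 181 191 190 189 187 191
  169 137 174]
 [237 237 237 237 240 148 192 196 196 195 198 198 189 195 193 194 192 194
  154 142 180]
 [238 236 236 234 238 145 208 213 164 199 200 199 202 210 210 210 209 209
  142 136 178]
 [236 235 236 235 238  79 107 111 127 201 202 199 202  98 104  98 101  99
   86 135 174]]
[(0.76, [0.665, -0.19, 0.134])]
[-1.89774769e+01  4.04686806e+01  5.48110848e+01  1.09607588e-01
  8.48282391e+01  1.44030639e+02]
```

```bash
cat > dial.py <<'E'
from h import *
import sys
def proj(P):
    i=camera_info("wrist"); f=240/np.tan(np.radians(i["fov_y"]/2)); T=np.array(i["extrinsics"]); q=(P-T[:3,3])@T[:3,:3]
    n=np.hypot(q[...,0],q[...,1]); th=np.arctan2(n,-q[...,2])
    return (i["cx"]+f*th*q[...,0]/n).astype(np.float32),(i["cy"]-f*th*q[...,1]/n).astype(np.float32)
im=cv2.cvtColor(cv2.imread(f"pics/w_{sys.argv[1]}.png"),6)
xs=np.arange(-.017,.0171,.0005); X,Y=np.meshgrid(.689+xs,-.1123+xs)
g=cv2.remap(im,*proj(np.stack([X,Y,0*X+.178],-1)),1); m=g>110
p=np.stack([X[m],Y[m]],1); 
lab=cv2.connectedComponentsWithStats(m.astype(np.uint8)); print(lab[2][1:].tolist())
k=1+np.argmax(lab[2][1:,4]); s=lab[1]==k; p=np.stack([X[s],Y[s]],1); c=p.mean(0); w,v=np.linalg.eigh(np.cov((p-c).T))
d=v[:,1]; print("centroid",c.round(4),"len",np.ptp(p@d).round(4),"ang",np.degrees(np.arctan2(d[1],d[0])).round(1))
E
python3 dial.py p
```

```text
[[19, 5, 16, 30, 127]]
centroid [ 0.6851 -0.1195] len 0.0159 ang 66.1
```

Request:
{"api": "play_rows", "payload": {
  "rows": [
    [0,0,-0.5,0,0,0,-1],
    [0,0,-1,0,0,0,-1],
    [0,0,-1.5,0,0,0,-1],
    [0,0,-2,0,0,0,-1],
    [0,0,-2.5,0,0,0,-1],
    [0,0,-3,0,0,0,-1],
    [0,0,-3.5,0,0,0,-1],
    [0,0,-4,0,0,0,-1],
    [0,0,-4,0,0,0,-1],
    [0,0,-4,0,0,0,-1]
  ]
}}

```text
time_s: 31.0
position: [0.689, -0.1122, 0.1725]
tool_rot: [[0.225, -0.974, -0.001], [-0.974, -0.225, 0.002], [-0.003, 0.0, -1.0]]
force: [-2.2, 6.8, 1.2]
width: 0.035
grasp_force: 30.0
```

```bash
python3 chk2.py q; python3 dial.py q
```

```text
t 31.0 yaw -77.02 {'position': [0.689, -0.1122, 0.1725], 'force': [-2.1935, 6.8238, 1.1779], 'wrist_torque': [1.1501, 0.3302, 0.0681], 'width': 0.035, 'grasp_force': 30.0}
[[238 238 238 238 236 149 193 194 186 197 200 200 182 165 194 193 195 194
  150 136 174]
 [239 239 238 239 241 142 189 194 185 198 202 202 201 195 191 190 193 192
  162 136 177]
 [239 238 237 237 239 126 193 199 196 200 202 201 195 196 194 192 192 193
  163 147 182]
 [238 237 237 237 235 161 207 214 189 201 203 203 204 210 209 209 209 210
  174 136 177]
 [238 236 237 235 242  81 106 109 121 202 203 202 201 103 107 106 101 102
   95 138 174]]
[]
[[17, 6, 18, 30, 128]]
centroid [ 0.6847 -0.1192] len 0.0159 ang 62.0
```

```bash
python3 - <<'E'
from h import *
from dial import proj
E
cat > tip.py <<'E'
from h import *
import sys
def proj(P):
    i=camera_info("wrist"); f=240/np.tan(np.radians(i["fov_y"]/2)); T=np.array(i["extrinsics"]); q=(P-T[:3,3])@T[:3,:3]
    n=np.hypot(q[...,0],q[...,1]); th=np.arctan2(n,-q[...,2])
    return (i["cx"]+f*th*q[...,0]/n).astype(np.float32),(i["cy"]-f*th*q[...,1]/n).astype(np.float32)
im=cv2.cvtColor(cv2.imread(f"pics/w_{sys.argv[1]}.png"),6)
by=np.arange(-.145,-.118,.0003)
def prof(bx,z):
    P=np.array([[[*(C+x*EX+y*EY),z] for y in by] for x in bx]); return cv2.remap(im,*proj(P),1).astype(float).mean(0)
a=prof(np.arange(-.033,-.0275,.0005),.142); b=prof(np.arange(-.015,.02,.001),.146)
for n,p in (("tongue z142",a),("case z146",b)):
    g=np.diff(p); k=np.argsort(-abs(g))[:7]; print(n,sorted((round(1e3*by[j]+.15,2),round(g[j])) for j in k))
E
python3 tip.py q
python3 - <<'E'
from h import *
for y in (-.141,-.137,-.1365): print(px("top",[*(C-.031*EX+y*EY),.142]))
for k in "abcd":
    im=cv2.imread(f"pics/t_{k}.png").astype(int).sum(2)//3; print(k); print(im[227:237,422:436])
E
```

```text
tongue z142 [(np.float64(-138.85), -18), (np.float64(-138.55), -50), (np.float64(-138.25), -29), (np.float64(-137.65), 18), (np.float64(-125.05), -54), (np.float64(-124.75), -34), (np.float64(-124.15), 24)]
case z146 [(np.float64(-138.55), -8), (np.float64(-135.85), -8), (np.float64(-133.45), -9), (np.float64(-126.25), -8), (np.float64(-125.95), -21), (np.float64(-125.65), -26), (np.float64(-125.35), -18)]
(np.float64(431.9126211660768), np.float64(231.2311622460637))
(np.float64(429.74387721716084), np.float64(231.48608828756173))
(np.float64(429.47276394392895), np.float64(231.5179564265263))
a
[[109 121  69  46  60  92 100 125 129 130 129 125 131 135]
 [109 123  71  49  56  92  98 116 122 131 131 127 126 134]
 [105 108  81  63  57  87  95 100 109 128 132 130 119 136]
 [ 97  83  94  83  60  79  95  96 101 121 130 132 122 136]
 [ 97  85  94  93  61  74  95  97 100 112 130 132 127 135]
 [ 95  89  95  94  60  68  94  97  98 107 130 131 128 133]
 [ 86  89  96  95  58  61  94  96  97 107 130 131 128 133]
 [ 71  89  92  87  59  56  92  96  99 115 131 132 130 132]
 [ 74  91  81  74  61  5
[... 1435 characters left out ...]
128 130 132 130 121 135]
 [ 97  85  94  84  61  78  95 102 122 130 130 131 123 137]
 [ 99  86  94  92  61  71  95  98 111 129 131 132 127 135]
 [ 96  89  96  93  61  67  93  97 107 129 133 131 128 134]
 [ 86  89  97  95  59  61  93  97 108 129 133 131 128 133]
 [ 71  89  92  88  58  56  93  99 111 130 132 131 130 131]
 [ 74  91  80  75  60  58  88  97 113 130 133 132 133 125]
 [ 90  95  84  96  66  55  79  97 110 130 132 132 132 124]]Traceback (most recent call last):
  File "<stdin>", line 2, in <module>
  File "dial.py", line 7, in <module>
    im=cv2.cvtColor(cv2.imread(f"pics/w_{sys.argv[1]}.png"),6)
                                         ~~~~~~~~^^^
IndexError: list index out of range
```

Request:
{"api": "play_rows", "payload": {
  "rows": [
    [0,0,0,0,0,0,1],
    [0,0,0,0,0,0,1],
    [0,0,0,0,0,1.5,1],
    [0,0,0,0,0,3.5,1],
    [0,0,3,-0.3,2,4,1],
    [0,0,7,-0.8,6,4,1],
    [0,0,12,-1.4,10.5,4,1],
    [0,0,17,-1.8,13.25,4,1],
    [0,0,20,-1.8,13.25,3.6,1],
    [0,0,20,-1.8,13.25,3,1]
  ]
}}

```text
time_s: 32.35
position: [0.6709, 0.0201, 0.2024]
tool_rot: [[0.545, -0.838, 0.0], [-0.838, -0.545, 0.0], [0.0, -0.0, -1.0]]
force: [-0.7, -0.2, 0.1]
width: 0.0879
grasp_force: 0.0
```

Request:
{"api": "play_rows", "payload": {
  "rows": [
    [0,0,0,0,0,-1,1],
    [0,0,0,0,0,-2,1],
    [0,0,0,0,0,-2.9,1],
    [0,0,0,0,0,-3,-1],
    [0,0,0,0,0,-3,-1],
    [0,0,0,0,0,-3,-1],
    [0,0,0,0,0,-3,-1],
    [0,0,0,0,0,-3,-1],
    [0,0,0.8,0,0,-3,-1],
    [0,0,1.6,0,0,-3,-1]
  ]
}}

```text
time_s: 33.6
position: [0.6711, 0.0186, 0.1726]
tool_rot: [[0.567, -0.823, -0.0], [-0.823, -0.567, -0.0], [-0.0, 0.001, -1.0]]
force: [-2.4, -0.5, 1.0]
width: 0.0356
grasp_force: 30.0
```

```bash
cat > chk.py <<'E'
from h import *
import sys
st(); tongue(sys.argv[1])
im=cv2.imread(f"pics/t_{sys.argv[1]}.png").astype(int).sum(2)//3; print(im[229:236,420:436])
E
python3 chk.py r
```

```text
t 33.6 yaw -55.44 {'position': [0.6711, 0.0186, 0.1726], 'force': [-2.4046, -0.4862, 0.9797], 'wrist_torque': [-0.1318, 0.4856, -0.0509], 'width': 0.0356, 'grasp_force': 30.0006}
[[ 98  98 104 107  85  63  56  88  98 118 128 132 132 130 120 135]
 [ 99  98  97  83  95  82  60  77  95 112 128 130 131 131 122 136]
 [ 96  98  96  85  95  92  61  73  97 111 128 131 132 132 127 134]
 [ 87  91  95  88  95  93  61  69  96 104 128 132 132 132 129 134]
 [ 65  75  86  88  95  95  60  62  94 100 124 132 132 132 128 133]
 [ 54  59  72  88  92  88  58  58  92 100 118 131 133 131 130 131]
 [ 55  59  76  91  82  76  61  58  89  98 115 130 133 133 131 126]]
```

Request:
{"api": "play_rows", "payload": {
  "rows": [
    [0,0,0.3,0,0,0,-1],
    [0,0,0.6,0,0,0,-1],
    [0,0,0.9,0,0,0,-1],
    [0,0,1.2,0,0,0,-1],
    [0,0,1.5,0,0,0,-1],
    [0,0,1.8,0,0,0,-1],
    [0,0,2,0,0,0,-1],
    [0,0,2,0,0,0,-1],
    [0,0,2,0,0,0,-1],
    [0,0,2,0,0,0,-1]
  ]
}}

```text
time_s: 34.9
position: [0.6711, 0.0186, 0.1725]
tool_rot: [[0.595, -0.804, -0.001], [-0.804, -0.595, -0.0], [-0.0, 0.001, -1.0]]
force: [-5.1, -1.8, 3.0]
width: 0.0353
grasp_force: 30.0
```

```bash
python3 chk.py s
```

```text
t 34.9 yaw -53.49 {'position': [0.6711, 0.0186, 0.1725], 'force': [-5.1136, -1.8245, 3.0035], 'wrist_torque': [-0.2364, 0.7557, 0.0036], 'width': 0.0353, 'grasp_force': 30.0001}
[[ 99  99 105 108  83  63  58  88  98 118 130 129 131 130 120 135]
 [ 98  98  97  84  94  83  60  79  97 113 128 131 131 133 123 135]
 [ 96  97  98  85  96  92  60  74  95 110 127 131 132 133 127 135]
 [ 86  91  96  89  96  93  60  69  95 105 127 132 133 132 129 135]
 [ 64  76  86  90  96  94  59  60  95 102 124 131 134 131 128 133]
 [ 53  58  72  88  91  89  59  56  92  98 119 131 134 132 130 131]
 [ 56  59  74  91  80  76  60  57  88  98 115 130 131 133 131 124]]
```

```bash
python3 - <<'E'
from h import *
im=cv2.imread("pics/t_s.png").astype(np.float32).sum(2)/3
for b in (0,.01,.02,.03):
    u,v=px("top",[*(C+b*EX-.125*EY),.146]); r=im[int(round(v))]; 
    print(round(u,2),round(v,2), r[int(u)-3:int(u)+5].round())
E
```

```text
420.98 215.33 [ 96.  97.  96. 104. 127. 130. 130. 130.]
420.1 210.06 [ 95.  96. 102. 125. 129. 129. 130. 130.]
419.23 204.82 [ 98.  99. 107. 127. 130. 129. 129. 129.]
418.35 199.61 [ 94.  96. 100. 124. 127. 128. 127. 127.]
```

Request:
{"api": "play_rows", "payload": {
  "rows": [
    [0,0,0,0,0,0,1],
    [0,0,0,0,0,0,1],
    [0,0,0,0,0,1.5,1],
    [0,0,0,0,0,3.5,1],
    [0,0,-3,0.3,-2,4,1],
    [0,0,-7,0.8,-6,4,1],
    [0,0,-12,1.4,-10.5,4,1],
    [0,0,-17,1.75,-13.1,4,1],
    [0,0,-20,1.75,-13.1,3.6,1],
    [0,0,-20,1.75,-13.1,3,1]
  ]
}}

```text
time_s: 36.2
position: [0.6887, -0.1137, 0.2021]
tool_rot: [[0.282, -0.959, 0.0], [-0.959, -0.282, -0.0], [0.0, 0.0, -1.0]]
force: [-0.3, 0.0, 0.6]
width: 0.0881
grasp_force: 0.0
```

```bash
python3 - <<'E'
from h import *
st(); im=camera("wrist")[:,:,::-1].copy(); cv2.imwrite("pics/w_t.png",im)
E
python3 tip.py t; python3 dial.py t
```

```text
t 36.2 yaw -73.62 {'position': [0.6887, -0.1137, 0.2021], 'force': [-0.3084, 0.0333, 0.5886], 'wrist_torque': [0.1591, -0.0567, 0.029], 'width': 0.0881, 'grasp_force': 0.0}
tongue z142 [(np.float64(-135.85), -24), (np.float64(-135.55), -36), (np.float64(-135.25), -30), (np.float64(-124.45), -42), (np.float64(-124.15), -45), (np.float64(-123.55), 27), (np.float64(-123.25), 19)]
case z146 [(np.float64(-135.55), -7), (np.float64(-135.25), -9), (np.float64(-134.95), -6), (np.float64(-125.35), -14), (np.float64(-125.05), -23), (np.float64(-124.75), -22), (np.float64(-124.45), -14)]
[[1, 0, 7, 3, 14], [17, 6, 17, 30, 125], [0, 16, 3, 5, 8], [0, 50, 21, 19, 166]]
centroid [ 0.6749 -0.0981] len 0.0135 ang -137.7
```

Request:
{"api": "play_rows", "payload": {
  "rows": [
    [0,0,0,0,0,-1,1],
    [0,0,0,0,0,-2,1],
    [0,0,0,0,0,-2.9,1],
    [0,0,0,0,0,-3,-1],
    [0,0,0,0,0,-3,-1],
    [0,0,0,0,0,-3,-1],
    [0,0,0,0,0,-3,-1],
    [0,0,-0.5,0,0,-3,-1],
    [0,0,-1.2,0,0,-3,-1],
    [0,0,-2,0,0,-3,-1]
  ]
}}

```text
time_s: 37.5
position: [0.689, -0.1122, 0.1726]
tool_rot: [[0.25, -0.968, 0.001], [-0.968, -0.25, -0.0], [0.0, -0.001, -1.0]]
force: [1.8, 0.9, 0.5]
width: 0.0351
grasp_force: 30.0
```

```bash
cat > chk3.py <<'E'
from h import *
import sys
st(); im=camera("wrist")[:,:,::-1].copy(); cv2.imwrite(f"pics/w_{sys.argv[1]}.png",im); print(rect(im)[4:9,3:18])
E
python3 chk3.py u; python3 tip.py u; python3 dial.py u
```

```text
t 37.5 yaw -75.52 {'position': [0.689, -0.1122, 0.1726], 'force': [1.8339, 0.9335, 0.4776], 'wrist_torque': [0.1289, -0.2844, 0.1844], 'width': 0.0351, 'grasp_force': 29.9997}
[[238 237 239 240 157 184 197 199 200 192 180 191 194 192 193]
 [237 238 237 240 126 176 199 200 200 178 193 191 191 191 192]
 [237 236 237 238 165 182 197 201 200 201 197 196 196 195 195]
 [236 236 236 240 142 186 200 202 201 203 211 211 211 208 211]
 [236 235 236 236  84 114 203 202 201 197  97  95  99  97  91]]
tongue z142 [(np.float64(-136.45), -41), (np.float64(-136.15), -60), (np.float64(-135.55), 22), (np.float64(-125.05), -45), (np.float64(-124.75), -32), (np.float64(-124.15), 22), (np.float64(-123.85), 17)]
case z146 [(np.float64(-136.45), -9), (np.float64(-136.15), -8), (np.float64(-133.75), -8), (np.float64(-126.25), -12), (np.float64(-125.95), -17), (np.float64(-125.65), -25), (np.float64(-125.35), -21)]
[[16, 6, 19, 29, 132]]
centroid [ 0.6844 -0.1192] len 0.0159 ang 60.7
```

Request:
{"api": "play_rows", "payload": {
  "rows": [
    [0,0,0.7,0,0,0,-1],
    [0,0,1.4,0,0,0,-1],
    [0,0,2.1,0,0,0,-1],
    [0,0,2.8,0,0,0,-1],
    [0,0,3.5,0,0,0,-1],
    [0,0,4.2,0,0,0,-1],
    [0,0,4.9,0,0,0,-1],
    [0,0,5.5,0,0,0,-1],
    [0,0,5.5,0,0,0,-1],
    [0,0,5.5,0,0,0,-1]
  ]
}}

```text
time_s: 38.8
position: [0.6889, -0.1122, 0.1726]
tool_rot: [[0.342, -0.94, 0.0], [-0.94, -0.342, -0.0], [0.0, -0.0, -1.0]]
force: [4.1, 0.8, 2.2]
width: 0.0351
grasp_force: 30.0
```

```bash
python3 chk3.py v; python3 tip.py v
```

```text
t 38.8 yaw -69.98 {'position': [0.6889, -0.1122, 0.1726], 'force': [4.1187, 0.8069, 2.1661], 'wrist_torque': [0.2189, -0.5541, -0.0757], 'width': 0.0351, 'grasp_force': 29.9996}
[[237 238 237 239 159 181 192 197 194 178 171 187 190 190 189]
 [237 237 238 239 161 178 193 194 195 173 184 191 191 189 189]
 [235 237 237 238 169 178 196 196 198 192 195 194 194 193 195]
 [235 236 236 236 140 183 196 197 196 200 210 209 209 208 208]
 [235 235 235 242  78 122 197 200 199 187  99 101 101 101 100]]
tongue z142 [(np.float64(-136.45), -27), (np.float64(-136.15), -44), (np.float64(-135.85), -22), (np.float64(-125.05), -50), (np.float64(-124.75), -37), (np.float64(-124.45), 21), (np.float64(-124.15), 26)]
case z146 [(np.float64(-136.45), -9), (np.float64(-134.65), -9), (np.float64(-133.45), -8), (np.float64(-128.65), -8), (np.float64(-125.95), -12), (np.float64(-125.65), -27), (np.float64(-125.35), -27)]
```

Request:
{"api": "play_rows", "payload": {
  "rows": [
    [0,0,0.7,0,0,0,-1],
    [0,0,1.4,0,0,0,-1],
    [0,0,2.1,0,0,0,-1],
    [0,0,2.8,0,0,0,-1],
    [0,0,3.5,0,0,0,-1],
    [0,0,4.2,0,0,0,-1],
    [0,0,4.9,0,0,0,-1],
    [0,0,5.5,0,0,0,-1],
    [0,0,5.5,0,0,0,-1],
    [0,0,5.5,0,0,0,-1]
  ]
}}

```text
time_s: 40.1
position: [0.6888, -0.1122, 0.1725]
tool_rot: [[0.431, -0.902, 0.0], [-0.902, -0.431, -0.0], [0.0, -0.0, -1.0]]
force: [4.0, 1.5, 4.1]
width: 0.0355
grasp_force: 30.0
```

```bash
python3 chk3.py x; python3 tip.py x
```

```text
t 40.1 yaw -64.49 {'position': [0.6888, -0.1122, 0.1725], 'force': [3.9862, 1.4649, 4.1456], 'wrist_torque': [0.3272, -0.6354, -0.1737], 'width': 0.0355, 'grasp_force': 29.9998}
[[234 236 237 238 182 180 190 192 191 164 166 186 187 187 187]
 [236 236 237 237 177 180 192 194 193 162 180 185 187 187 188]
 [235 236 236 236 169 180 191 194 193 163 195 192 192 191 192]
 [234 235 235 237 136 182 195 196 195 198 208 207 207 206 207]
 [233 233 234 238  92 136 196 194 197 177 104 103 100 100 101]]
tongue z142 [(np.float64(-136.45), -24), (np.float64(-136.15), -52), (np.float64(-135.85), -19), (np.float64(-135.25), 19), (np.float64(-125.05), -37), (np.float64(-124.75), -27), (np.float64(-124.15), 24)]
case z146 [(np.float64(-136.15), -9), (np.float64(-135.85), -10), (np.float64(-134.65), -9), (np.float64(-125.95), -11), (np.float64(-125.65), -26), (np.float64(-125.35), -29), (np.float64(-125.05), -16)]
```

Request:
{"api": "play_rows", "payload": {
  "rows": [
    [0,0,0.7,0,0,0,-1],
    [0,0,1.4,0,0,0,-1],
    [0,0,2.1,0,0,0,-1],
    [0,0,2.8,0,0,0,-1],
    [0,0,3.5,0,0,0,-1],
    [0,0,4.2,0,0,0,-1],
    [0,0,4.9,0,0,0,-1],
    [0,0,5.5,0,0,0,-1],
    [0,0,5.5,0,0,0,-1],
    [0,0,5.5,0,0,0,-1]
  ]
}}

```text
time_s: 41.4
position: [0.6888, -0.1122, 0.1725]
tool_rot: [[0.516, -0.857, 0.0], [-0.857, -0.516, -0.0], [0.0, -0.0, -1.0]]
force: [4.0, 0.5, 5.6]
width: 0.0352
grasp_force: 30.0
```

```bash
python3 chk3.py y; python3 tip.py y
```

```text
t 41.4 yaw -58.96 {'position': [0.6888, -0.1122, 0.1725], 'force': [4.0072, 0.5458, 5.6418], 'wrist_torque': [0.2565, -0.6022, -0.0565], 'width': 0.0352, 'grasp_force': 30.0001}
[[235 235 238 232 157 186 185 190 189 134 170 182 185 184 185]
 [235 235 238 223 150 187 189 190 191 147 184 186 186 184 189]
 [235 236 235 235 146 190 189 191 189 168 191 191 190 189 190]
 [234 234 235 231 160 191 191 191 191 192 204 204 204 204 207]
 [233 232 233 235 100 163 193 193 192 163 102 102 101 100 100]]
tongue z142 [(np.float64(-136.75), -47), (np.float64(-136.45), -32), (np.float64(-131.05), -21), (np.float64(-130.45), 20), (np.float64(-125.35), -25), (np.float64(-125.05), -43), (np.float64(-124.15), 21)]
case z146 [(np.float64(-135.85), -10), (np.float64(-134.35), -8), (np.float64(-133.15), -9), (np.float64(-125.95), -7), (np.float64(-125.65), -10), (np.float64(-125.35), -28), (np.float64(-125.05), -32)]
```

Request:
{"api": "play_rows", "payload": {
  "rows": [
    [0,0,0.6,0,0,0,-1],
    [0,0,1.2,0,0,0,-1],
    [0,0,1.8,0,0,0,-1],
    [0,0,2.4,0,0,0,-1],
    [0,0,3.0,0,0,0,-1],
    [0,0,3.6,0,0,0,-1],
    [0,0,4.2,0,0,0,-1],
    [0,0,4.8,0,0,0,-1],
    [0,0,4.8,0,0,0,-1],
    [0,0,4.8,0,0,0,-1]
  ]
}}

```text
time_s: 42.7
position: [0.6888, -0.1122, 0.1725]
tool_rot: [[0.586, -0.811, 0.0], [-0.811, -0.586, -0.0], [0.0, 0.0, -1.0]]
force: [4.5, 0.8, 5.5]
width: 0.0352
grasp_force: 30.0
```

```bash
python3 chk3.py z; python3 tip.py z
```

```text
t 42.7 yaw -54.15 {'position': [0.6888, -0.1122, 0.1725], 'force': [4.5022, 0.8466, 5.5117], 'wrist_torque': [0.2411, -0.6202, -0.0492], 'width': 0.0352, 'grasp_force': 30.0004}
[[234 234 235 236 230 176 186 187 186 122  79  82  82  80  81]
 [235 234 236 237 222 175 187 186 189 130 159 123  92 106  72]
 [235 236 235 236 225 176 188 186 189 140 190 189 186 189 190]
 [234 232 234 235 219 177 188 190 189 180 201 201 202 202 205]
 [233 233 234 234 238 182 191 189 191 129 102 102  99  98 100]]
tongue z142 [(np.float64(-135.85), -37), (np.float64(-135.55), -22), (np.float64(-131.35), -20), (np.float64(-130.45), 14), (np.float64(-125.05), -32), (np.float64(-124.45), 29), (np.float64(-124.15), 17)]
case z146 [(np.float64(-135.55), -8), (np.float64(-135.25), -8), (np.float64(-134.35), -9), (np.float64(-132.85), -8), (np.float64(-125.35), -20), (np.float64(-125.05), -31), (np.float64(-124.75), -22)]
```

Request:
{"api": "play_rows", "payload": {
  "rows": [
    [0,0,0.3,0,0,0,-1],
    [0,0,0.6,0,0,0,-1],
    [0,0,0.9,0,0,0,-1],
    [0,0,1.2,0,0,0,-1],
    [0,0,1.5,0,0,0,-1],
    [0,0,1.8,0,0,0,-1],
    [0,0,2.1,0,0,0,-1],
    [0,0,2.4,0,0,0,-1],
    [0,0,2.5,0,0,0,-1],
    [0,0,2.5,0,0,0,-1]
  ]
}}

```text
time_s: 44.0
position: [0.6888, -0.1123, 0.1725]
tool_rot: [[0.62, -0.784, 0.0], [-0.784, -0.62, -0.0], [0.0, 0.0, -1.0]]
force: [3.6, 1.3, 4.7]
width: 0.035
grasp_force: 30.0
```

```bash
python3 chk3.py A; python3 tip.py A
```

```text
t 44.0 yaw -51.65 {'position': [0.6888, -0.1123, 0.1725], 'force': [3.5756, 1.2781, 4.7348], 'wrist_torque': [0.1585, -0.5728, 0.0413], 'width': 0.035, 'grasp_force': 30.0003}
[[234 235 233 234 114 181 185 171 158 103 119 118 119 102  79]
 [234 234 235 237 232 187 184 185 185 111 116 117 117 100  78]
 [234 234 235 235 236 177 189 184 187 127 119 118 118 101  78]
 [234 234 233 234 236 190 187 187 188 132 118 118 117 101  80]
 [232 232 233 236 235 194 187 189 191 136 115 117 118 102  82]]
tongue z142 [(np.float64(-135.25), -15), (np.float64(-131.35), -30), (np.float64(-131.05), -29), (np.float64(-127.15), -16), (np.float64(-126.85), -19), (np.float64(-124.75), 18), (np.float64(-124.45), 22)]
case z146 [(np.float64(-135.25), -8), (np.float64(-134.35), -7), (np.float64(-132.85), -8), (np.float64(-125.35), -13), (np.float64(-125.05), -29), (np.float64(-124.75), -28), (np.float64(-124.45), -7)]
```

Request:
{"api": "play_rows", "payload": {
  "rows": [
    [0,0,0,0,0,0,1],
    [0,0,0,0,0,0,1],
    [0,0,0,0,0,1.5,1],
    [0,0,0,0,0,3.5,1],
    [0,0,-4,-1.5,0.5,4,1],
    [0,0,-10,-4.5,1.7,4,0],
    [0,0,-17,-8,3.1,4,-0.52],
    [0,0,-24,-11,4.3,4,-0.52],
    [0,0,-29,-12.5,4.9,4,-0.52],
    [0,0,-31,-12.85,5.05,4,-0.52]
  ]
}}

```text
time_s: 45.3
position: [0.5599, -0.0615, 0.2136]
tool_rot: [[0.127, -0.992, 0.001], [-0.992, -0.127, -0.0], [0.001, -0.001, -1.0]]
force: [0.7, 0.4, -0.6]
width: 0.0376
grasp_force: 0.0
```

```bash
python3 - <<'E'
from h import *
st(); print(np.round(telemetry.get_state()["joints"],1))
for c in ["wrist","side"]:
    im=camera(c)
    for t in ["drawer_handle"]: print(c,[(round(q["score"],2),np.round(q["location"],3).tolist()) for q in landmark_of(c,t)[:2]])
E
```

```text
t 45.3 yaw -82.73 {'position': [0.5599, -0.0615, 0.2136], 'force': [0.6718, 0.4475, -0.6095], 'wrist_torque': [0.0845, -0.0719, 0.0246], 'width': 0.0376, 'grasp_force': 0.0}
[-18.3  25.1  76.5  -0.   78.3 154.4]
wrist [(0.93, [0.562, -0.062, 0.116])]
side [(0.9, [0.559, -0.066, 0.114])]
```

Request:
{"api": "play_rows", "payload": {
  "rows": [
    [0,0,0,0,0,-1,-0.52],
    [0,0,0,0,0,-2.5,-0.52],
    [0,0,0,0,0,-4,-0.52],
    [0,0,0,0,0,-5.2,-0.52],
    [0,0,0,0,0,-6.2,-0.52],
    [0,0,0,0,0,-7,-0.52],
    [0,0,0,0,0,-7.8,-0.52],
    [0,0,0,0,0,-8.6,-0.52],
    [0,0,0,0,0,-9.1,-0.52],
    [0,0,0,0,0,-9.1,-0.52]
  ]
}}

```text
time_s: 46.75
position: [0.5602, -0.0617, 0.1212]
tool_rot: [[0.127, -0.992, -0.0], [-0.992, -0.127, 0.0], [-0.0, 0.0, -1.0]]
force: [0.4, 0.1, 0.0]
width: 0.021
grasp_force: 0.0
```

Request:
{"api": "play_rows", "payload": {
  "rows": [
    [0,0,0,-0.2,0,0,-0.52],
    [0,0,0,-0.4,-0.05,0,-0.52],
    [0,0,0,-0.7,-0.09,0,-0.52],
    [0,0,0,-1.1,-0.14,0,-0.52],
    [0,0,0,-1.6,-0.2,0,-0.52],
    [0,0,0,-2.2,-0.28,0,-0.52],
    [0,0,0,-2.8,-0.36,0,-0.52],
    [0,0,0,-3.4,-0.43,0,-0.52],
    [0,0,0,-4,-0.51,0,-0.52],
    [0,0,0,-4.6,-0.59,0,-0.52]
  ]
}}

```text
time_s: 48.0
position: [0.5139, -0.0677, 0.1215]
tool_rot: [[0.127, -0.992, 0.0], [-0.992, -0.127, -0.0], [0.0, -0.0, -1.0]]
force: [1.8, -1.2, 0.9]
width: 0.021
grasp_force: 1.1
```

Request:
{"api": "play_rows", "payload": {
  "rows": [
    [0,0,0,-0.6,-0.08,0,-0.52],
    [0,0,0,-1.2,-0.15,0,-0.52],
    [0,0,0,-1.8,-0.23,0,-0.52],
    [0,0,0,-2.4,-0.31,0,-0.52],
    [0,0,0,-3,-0.38,0,-0.52],
    [0,0,0,-3.6,-0.46,0,-0.52],
    [0,0,0,-4.2,-0.54,0,-0.52],
    [0,0,0,-4.7,-0.6,0,-0.52],
    [0,0,0,-5,-0.64,0,-0.52],
    [0,0,0,-5,-0.64,0,-0.52]
  ]
}}

```text
time_s: 49.25
position: [0.4637, -0.0738, 0.1213]
tool_rot: [[0.127, -0.992, -0.001], [-0.992, -0.127, 0.001], [-0.001, 0.001, -1.0]]
force: [0.8, 0.4, 0.5]
width: 0.0212
grasp_force: 0.0
```

```bash
python3 - <<'E'
from h import *
st()
for c in ["wrist","top"]:
    camera(c); print(c,[(round(q["score"],2),np.round(q["location"],3).tolist()) for q in landmark_of(c,"drawer_handle")[:2]])
E
```

```text
t 49.25 yaw -82.69 {'position': [0.4637, -0.0738, 0.1213], 'force': [0.7666, 0.3613, 0.5194], 'wrist_torque': [0.052, -0.0302, 0.0412], 'width': 0.0212, 'grasp_force': 0.0}
wrist [(0.74, [0.471, -0.074, 0.11])]
top [(0.51, [0.792, -0.072, 0.124]), (0.36, [0.709, 0.024, 0.148])]
```

Request:
{"api": "play_rows", "payload": {
  "rows": [
    [0,0,0,0.2,0,0,-0.52],
    [0,0,0,0.4,0.05,0,-0.52],
    [0,0,0,0.4,0.05,0,-0.52],
    [0,0,0,0.4,0.05,1,-0.52],
    [0,0,0,0.4,0.05,3,-0.52],
    [0,0,0,0.4,0.05,6,-0.52],
    [0,0,0,0.4,0.05,9,-0.52],
    [0,0,0,0.4,0.05,11,-0.52],
    [0,0,0,0.4,0.05,12,-0.52],
    [0,0,0,0.4,0.05,12,-0.52]
  ]
}}

```text
time_s: 50.7
position: [0.4683, -0.0735, 0.2418]
tool_rot: [[0.127, -0.992, 0.001], [-0.992, -0.127, -0.0], [0.0, -0.001, -1.0]]
force: [0.8, -0.3, -0.3]
width: 0.0212
grasp_force: 0.0
```

```bash
python3 - <<'E'
from h import *
st()
for c in ["wrist","side"]:
    camera(c); print(c,[(round(q["score"],2),np.round(q["location"],3).tolist()) for q in landmark_of(c,"drawer_handle")[:2]])
E
```

```text
t 50.7 yaw -82.69 {'position': [0.4683, -0.0735, 0.2418], 'force': [0.7901, -0.2934, -0.2842], 'wrist_torque': [0.0812, -0.0719, 0.0182], 'width': 0.0212, 'grasp_force': 0.0}
wrist [(0.93, [0.467, -0.078, 0.113])]
side [(0.75, [0.47, -0.079, 0.116])]
```

```bash
python3 -c "
from plant import bot
print(bot.finish_job())"
```

```text
the job is handed in; nothing more can be done
None
```

The lock is open and the drawer stands about 9 cm out, with the robot clear of it; I handed the job in at about 51 s. The pictures showed the bolt sprung fully back, but I was given no verdict from the judging.

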